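# Close the casting mould and hold the funnel over its pour hole

## Task

Get the casting mould ready to pour: lower its loose top plate over the two locating pins of the base until it rests flush, keeping hold of it until it is down on the pins, and let go. Then take the funnel by its handle out of its ring stand, carry it over the rack of paint bottles and finish still holding it upright, with its spout wholly over the large pour hole in the top plate and its tip about a centimetre above the plate, so the funnel touches neither the mould nor anything else but the gripper. Leave the paint bottles, cup, jar, tape and brush as they are.

Things in the scene. Friction and masses are not known exactly. Their poses are not given: they have to be found in the camera images.
- base_face (a point): Fixed mould base: an aluminium block 130 x 90 mm (x, y) whose top face is 25 mm above the table, on a plywood board 170 x 130 x 8 mm. This point is the centre of its top face; x runs along the long side, z up. Two upright steel pins, 9 mm in diameter and 18 mm tall with the top 5 mm tapered to 4 mm, stand on the top face at x = +52 and x = -52 mm, y = 0.
- rib (a point): Grasp point of the loose mould top plate: about half-way up the rib, which is an upright bar 50 mm long (x), 14 mm wide (y) and 34 mm tall (z) on the middle of the plate. The aluminium plate, 130 x 90 x 20 mm and 0.4 to 0.65 kg, starts flat on the table; its underside is 38 mm below this point, its top face 18 mm below; the rib's top is 16 mm above it. x along the plate's long side and the rib, z up.
- top_face (a point): Centre of the underside of the mould top plate, same axes as the rib, 38 mm below the rib point. The plate has two through holes, 11 mm in diameter, at x = +52 and -52 mm, y = 0, for the pins, and fits either way round. Seated, this point coincides with the centre of the base's top face.
- gate (a point): Pour hole: centre of its mouth on the top face of the mould top plate, a through hole 24 mm in diameter at x = 0, y = +28 mm from the plate's middle (same axes as the plate); 20 mm above the underside.
- handle (a point): Grasp point of the funnel: centre of its black handle, a bar 52 mm long (x), 12 mm wide (y) and 24 mm tall (z). The funnel's axis is upright and lies 74 mm from this point along +x; the handle points away from it along -x, at the start roughly towards the robot. The steel funnel weighs 70 to 120 g, is 78 mm tall, 72 mm over its rim; its spout is 10 to 12 mm outside. Its tip is 76 mm below this point.
- spout_tip (a point): Centre of the lower end of the funnel's spout, on the funnel's axis: at x = +74, y = 0, z = -76 mm from the handle point, same axes. It starts 21 mm above the table.
- mould_top: The same mould top plate as a body; origin at the centre of its underside.
- mould_base: The mould base as a body; origin on the table under its centre.
- funnel: The same funnel as a body; origin at its spout tip.
- stand: Fixed ring stand of the funnel: plywood foot 100 x 100 x 8 mm, four thin posts and a steel ring, 84 mm outside and 65 mm inside, its top 95 mm above the table. The funnel hangs in it by its rim flange and lifts straight out (its tip must rise above 95 mm to be clear). Origin on the table under the ring's centre.
- rack: Fixed plywood tray 300 x 50 x 30 mm (x, y, z), standing between funnel and mould, holding four paint bottles whose tops are about 85 mm above the table. Origin on the table under its centre.
- paint0: Paint bottle, 34 mm across and 80 mm tall, standing in the rack; origin at its underside. Leave alone.
- paint1: Paint bottle, 34 mm across and 80 mm tall, standing in the rack; origin at its underside. Leave alone.
- paint2: Paint bottle, 34 mm across and 80 mm tall, standing in the rack; origin at its underside. Leave alone.
- paint3: Paint bottle, 34 mm across and 80 mm tall, standing in the rack; origin at its underside. Leave alone.
- cup: White mixing cup, 64 mm across, 70 mm tall, origin at its underside. Leave alone.
- jar: Amber jar, 60 mm across, 65 mm tall, origin at its underside. Leave alone.
- tape: Roll of paper tape, 80 mm across, 20 mm tall, flat on the table, origin at its underside. Leave alone.
- brush: Brush, 140 mm long, lying on the table along its x. Leave alone.

How it is judged (in metres and radians):
On the way, in this order (a step that is already met when the one before it is completed fails the run):
1. the top plate, still in the grip, is down on the pins (z of top_face in the frame of base_face below 0.01 m and horizontal distance between top_face and base_face below 0.005 m and angle between the x axis of top_face and the x axis of base_face, either way round below 0.08 rad and contact force between the fingers and mould_top above 0.5 N).
2. the top plate rests flush on the base and is let go (z of top_face in the frame of base_face below 0.0025 m and horizontal distance between top_face and base_face below 0.004 m and angle between the x axis of top_face and the x axis of base_face, either way round below 0.06 rad and angle between top_face's own z axis and vertical below 0.03 rad and contact force between the fingers and mould_top below 0.1 N), for 0.2 s.
3. the funnel is held clear above its stand (height (world z) of spout_tip above 0.097 m and contact force between the fingers and funnel above 1 N), for 0.1 s.
4. the funnel passes in the grip over the rack, above the bottle tops (y of spout_tip in the frame of rack between -0.03 and 0.03 m and x of spout_tip in the frame of rack between -0.17 and 0.17 m and height (world z) of spout_tip above 0.085 m and contact force between the fingers and funnel above 1 N).
At the end, for the whole second after the job is handed in: Top plate seated on the base (gap under 2.5 mm, centre within 4 mm, turned under 0.06 rad), let go; funnel held still by the fingers alone, tilted under 0.15 rad, spout tip within 7 mm of the pour hole's axis and 3 to 20 mm above the plate, touching nothing else (all of step 2 and contact force between the fingers and funnel above 1 N and horizontal distance between spout_tip and gate below 0.007 m and z of spout_tip in the frame of gate between 0.003 and 0.02 m and angle between spout_tip's own z axis and vertical below 0.15 rad and linear speed of funnel below 0.02 m/s and contact force between funnel and mould_top below 0.05 N and contact force between funnel and mould_base below 0.05 N and contact force between funnel and stand below 0.05 N and contact force between funnel and rack below 0.05 N and contact force between funnel and paint0 below 0.05 N and contact force between funnel and paint1 below 0.05 N and contact force between funnel and paint2 below 0.05 N and contact force between funnel and paint3 below 0.05 N and contact force between funnel and cup below 0.05 N and contact force between funnel and jar below 0.05 N and contact force between funnel and tape below 0.05 N and contact force between funnel and brush below 0.05 N); the arm keeps its last pose, push and grip.
It fails at once if a bystander (paint bottle, cup, jar, tape, brush) is moved more than 30 mm or a standing one knocked over (distance of any of paint0, paint1, paint2, paint3, cup, jar, tape, brush from where it was at the start of the episode above 0.03 m or angle between any of paint0, paint1, paint2, paint3, cup, jar's own z axis and vertical above 0.5 rad).
It also fails if it takes over 72 s, if anything falls off the work surface, if the arm or the gripper's body presses on something with over 40 N, if the wrist force passes 120 N, or if a joint passes its speed limit or range.

## Robot

A 6-joint arm with a two-finger parallel gripper is mounted at the origin on the work surface. World frame = base frame: x ahead of the robot, y to its left, z up, the work surface at z = 0. Lengths are in mm, angles in degrees, forces in N, time in s.
With the tool pointing down it reaches from about 300 to 950 mm from the base axis. Payload 3.1 kg.
Tool frame: the origin (TCP) lies where the fingers leave the gripper's body, on its centre line; the fingertips stand 73 mm ahead of it and the grasp point (between the pads) lies 54 mm ahead of it; z points along the fingers, y is the direction in which the jaws open and shut (so a half turn about z gives the same grasp; the last joint's range is limited). The gripper opens to 85 mm and grips with 20 to 120 N. Pads are 22 mm wide; open, the fingers measure 114 mm over their backs; the gripper's body (76 mm by 85 mm) begins 54 mm behind the grasp point. The pads swing forward as they close: fully open they stand 13 mm farther back than shut.
Start: joints at [-3.994, 17.653, 93.61, -0, 68.738, -3.994], TCP at [625.006, -0.028, 303.872] pointing down, gripper open.
Joint ranges: [-175.34, 175.34], [-45.06, 112.39], [2.9, 150.54], [-68.45, 248.45], [3.09, 151.38], [-168.51, 168.51]. Speed limits (degrees/s): [159.86, 159.86, 180, 180, 180, 180].

## Interface

Orientations are given as [roll, pitch, yaw] about the fixed x, y, z axes, in that order (R = Rz(yaw) Ry(pitch) Rx(roll)).
In Python, from plant import * gives the robot as it stands. The module is installed in compiled form; this text tells all that it offers.
- The arm moves only by the shell command python3 -m crank 'ROWS'. ROWS is JSON, a list of rows, each an object with "delta_pos": the shift along the tool's x, y, z each as a share of 0.1 m, from -1 to 1, a list of three; "turn": the turn, a rotation vector about the tool's x, y, z each as a share of 2 rad, from -1 to 1, a list of three; "grip": the closure, from -1 (fully open) to 1 (shut). A call has 1 to 20 rows; each row is the pose to reach, as a shift and turn from the pose commanded when the call began, along the tool's axes at that moment; what a row does not reach only later rows make up. A row lasts 1/10 s, in which the tool goes at most 50 mm and 8.59 degrees, less where a joint would pass 70% of its speed; a pose out of reach is approached as far as the arm can. A call with a number of a shift or a turn outside -1 to 1 is refused whole. A call with a gripper value outside its range is refused whole. The fingers move at their own pace and stop on an object; the grip force is fixed at half the most. Time passes only in rows, so rows that repeat a pose let the fingers close. It gives the time, the measured TCP pose, the force and the opening at its end, in the units of the state.
- sense(): the state, without advancing time (a new reading comes with each control period).
- snapshot(name): name is "scene" or "side" or "wrist"; returns a dict with "image" (420x560x3 uint8, red, green, blue), "camera_matrix" (3x3 intrinsics, pixels), "R" (3x3) and "t" (3): a world point X has camera coordinates R X + t; the wrist camera has in their place "mount" (4x4, takes a point from camera to tool coordinates, whose origin is the TCP and whose axes are the flange's). Camera axes: x right, y down, z forward; pixel columns grow to the right and rows downward; lengths in mm; the calibration is good to about 2 mm. A picture is of the moment at which its call begins: read the wrist's pose just before it. There is no depth.
- close_job(): hands the job in, once; it reports no verdict.
Trained networks look in a picture, given as the dict that the camera call returned (one of the last four; its "shot" number tells which), for a name from the list of things; names that differ only in an ending like _2 or _b are one class to them, and where a whole thing is asked for, a point or a joint stands for the part that bears it (a point fixed in the world has none). Each returns a list of dicts, best first, with "score" (0 to 1); they miss things now and then, are a little off and sometimes report something else, mostly with a low value. They report only what shows in the picture. A call takes as long as a camera call.
- cut_out(name, picture): "mask" (420x560 bool, what is visible of it) and "bbox" ([centre column, centre row, width, height] in pixels, round what is visible of it).
- mark_of(name, picture): "at" ([row, column] in pixels: a listed point, or the origin of a listed thing).
The state is a dict: "clock": time; "q": joint angles; "joint_velocities": joint speeds; "tau": joint torques, N m; "position": TCP position; "tool_rot": TCP orientation; "force": force on the tool from outside, world axes, zero at the start; "wrist_torque": the same for the moment, N m; "finger_gap": finger opening in mm.
Only numpy, scipy, OpenCV 4.12 (cv2) and the standard library are available. Lean on these libraries where they do the work, as an engineer would, in place of code of your own. Each camera call takes 0.05 s, during which the arm holds its last target.

## Working session

There is one attempt and no reset: what is moved stays moved. The work goes in short steps, Python scripts to look and compute and a shell command to move; the robot and the scene stay as the last step left them, time stands still between calls to the robot, and variables do not carry over. Pictures are saved under pics/ and viewed, and the job is handed in when it is done.

```bash
mkdir -p pics
cat > h.py <<'E'
from plant import *
import numpy as np, cv2
from scipy.spatial.transform import Rotation as Ro
def save(s,n): cv2.imwrite('pics/'+n,s['image'][:,:,::-1])
def ray(s,rc,st=None):
    K=np.array(s['camera_matrix']); d=np.linalg.inv(K)@np.array([rc[1],rc[0],1.])
    if 'R' in s:
        R=np.array(s['R']);t=np.array(s['t']); return -R.T@t, R.T@d
    M=np.array(s['mount']); Rt=Ro.from_euler('xyz',st['tool_rot'],degrees=True).as_matrix(); p=np.array(st['position'])
    return Rt@M[:3,3]+p, Rt@M[:3,:3]@d
def atz(s,rc,z,st=None):
    o,d=ray(s,rc,st); return o+d*(z-o[2])/d[2]
def tri(rs):
    A=np.zeros((3,3));b=np.zeros(3);
    for o,d in rs:
        d=d/np.linalg.norm(d);P=np.eye(3)-np.outer(d,d);A+=P;b+=P@o
    X=np.linalg.solve(A,b); return X,[np.linalg.norm((np.eye(3)-np.outer(d,d)/(d@d))@(X-o)) for o,d in rs]
def proj(s,X,st=None):
    K=np.array(s['camera_matrix']); X=np.array(X,float)
    if 'R' in s: c=np.array(s['R'])@X+np.array(s['t'])
    else:
        M=np.array(s['mount']); Rt=Ro.from_euler('xyz',st['tool_rot'],degrees=True).as_matrix(); p=np.array(st['position'])
        c=M[:3,:3].T@(Rt.T@(X-p)-M[:3,3])
    u=K@c; return u[:2]/u[2]
E
python3 - <<'E'
from h import *
st=sense(); print(st)
names=['base_face','rib','top_face','gate','handle','spout_tip','stand','rack','paint0','cup','jar','tape','brush']
for c in ['scene','side','wrist']:
    s=snapshot(c); save(s,c+'0.png'); print(c, s.get('mount'))
    for n in names:
        for m in mark_of(n,s)[:2 if n!='paint0' else 5]: print(n,np.round(m['at'],1),round(m['score'],2))
E
```

```text
{'clock': 0.0, 'q': array([-3.99371212e+00,  1.77054932e+01,  9.36919704e+01, -2.16392887e-03,
        6.87389902e+01, -3.99274472e+00]), 'joint_velocities': array([-0.02738629, -0.03925111,  0.04604835,  0.07634394, -0.03358941,
        0.00299343]), 'tau': array([ 1.43707580e-04, -4.15252447e+01, -2.76667070e+01, -1.74997494e-04,
        1.01000658e-02, -1.14578896e-05]), 'position': array([6.24317471e+02, 9.57380635e-03, 3.02615789e+02]), 'tool_rot': array([-1.79863737e+02, -7.49140901e-03,  8.99998108e+01]), 'force': array([ 0.05554037, -0.30252716, -0.38103006]), 'wrist_torque': array([-0.00935375, -0.0111605 , -0.02132689]), 'finger_gap': 85.29164492347589}
scene None
base_face [213.5 348.8] 0.69
base_face [216.7 275.9] 0.18
rib [221.1 273.2] 0.57
top_face [230.7 273.8] 0.65
top_face [185.1 258.5] 0.61
gate [225.9 284.1] 0.77
handle [194.2 150.4] 0.73
spout_tip [224.4 145.6] 0.77
stand [232.5 149.8] 0.61
stand [283. 265.] 0.43
rack [221.4 205.4] 0.73
rack [220.1 272.5] 0.22
paint0 [253.6 200.4] 0.75
paint0 [192.5 201.9] 0.73
paint0 [229.  201.6] 0.73
paint0 [216.6 202.5] 0.72
c
[... 530 characters left out ...]
 0.64
jar [193.  303.9] 0.87
tape [164.1 208.1] 0.84
tape [284.6 293.4] 0.71
brush [258.9 223.3] 0.88
wrist [[-1.73996207e-03 -9.49497639e-01 -3.13769351e-01  8.05145503e+01]
 [ 9.99997912e-01 -1.31577722e-03 -1.56366795e-03 -1.26828307e+00]
 [ 1.07184846e-03 -3.13771416e-01  9.49497946e-01 -7.11353593e+01]
 [ 0.00000000e+00  0.00000000e+00  0.00000000e+00  1.00000000e+00]]
rib [121.  233.3] 0.83
top_face [120.4 241.1] 0.68
gate [ 95.4 244.1] 0.74
gate [120.5 236.4] 0.58
spout_tip [290.1 303.7] 0.6
stand [404. 241.] 0.87
rack [293.3 218.4] 0.98
paint0 [300.4 135.8] 0.81
paint0 [298.7 244.6] 0.78
paint0 [294.3 304.3] 0.78
cup [144.8 403.6] 0.67
tape [298.  195.9] 0.58
brush [165.6  81.1] 0.66
```

View pics/scene0.png

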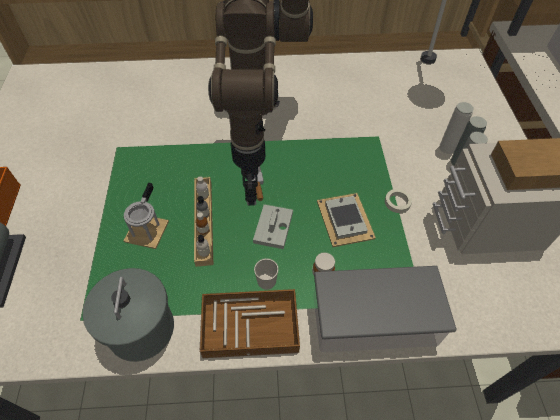

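View pics/side0.png

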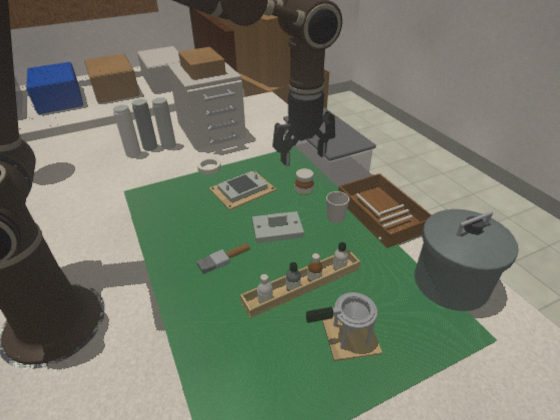

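View pics/wrist0.png

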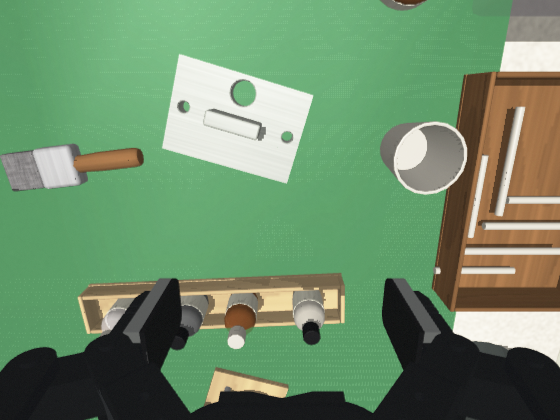

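Run:
```python
from h import *
A=snapshot('scene');B=snapshot('side')
P=dict(base_face=((213.5,348.8),(182.2,239.8)),rib=((221.1,273.2),(217.9,277)),gate=((225.9,284.1),(219.5,275.3)),top=((230.7,273.8),(229,276.7)),
handle=((194.2,150.4),(310.9,317.9)),tip=((224.4,145.6),(326.3,352.1)),stand=((232.5,149.8),(333.4,349.5)),rack=((221.4,205.4),(285.7,304.6)),cup=((284.4,265.8),(215.6,337.7)),jar=((270.2,322.2),(193,303.9)),tape=((202.3,397.6),(164.1,208.1)),brush=((186.6,256.2),(258.9,223.3)))
for k,(a,b) in P.items():
    X,e=tri([ray(A,a),ray(B,b)]); print(k,X.round(1),np.round(e,1))
for k in ('scene',A),('side',B):
    print(k[0],ray(k[1],(210,280))[0], np.array(k[1]['camera_matrix'])[0])
```

```text
base_face [558.6 282.5  25.3] [0.8 0.8]
rib [581.5  57.7  38.6] [0.5 0.5]
gate [585.8  86.7  12.1] [3.7 3.7]
top [583.2  60.6  -6.7] [2.6 2.6]
handle [ 504.  -290.7   91.8] [1.5 1.5]
tip [ 570.8 -314.5   32.3] [3.1 3.1]
stand [ 574.2 -309.1   -4.2] [1.6 1.6]
rack [ 548.5 -149.    -1.9] [6. 6.]
cup [7.628e+02 2.840e+01 4.000e-01] [1. 1.]
jar [730.2 182.7  -5.2] [5.5 5.5]
tape [509.6 445.5  10.5] [4.2 4.2]
brush [409.3  14.8  -6.4] [5.1 5.1]
scene [1314.60367645   24.91509665 1103.53167986] [446.521545     0.         275.61080493]
side [ 231.76146447 -684.3129843   734.68872087] [392.07058036   0.         272.78010901]
```

Run:
```python
from h import *
st=sense();s=snapshot('wrist')
I=s['image'].copy()
cv2.imwrite('pics/w0z.png',cv2.resize(I[40:200,150:330,::-1],None,fx=4,fy=4,interpolation=cv2.INTER_CUBIC)[:600])
g=cv2.cvtColor(I,cv2.COLOR_RGB2HSV)
m=((g[...,1]>80)&(g[...,0]>35)&(g[...,0]<90)).astype(np.uint8)
n,l,S,C=cv2.connectedComponentsWithStats(m)
for i in range(1,n):
    if 15<S[i,4]<2000: print(S[i],C[i], atz(s,C[i][::-1],20,st).round(1))
```

```text
[233  81  22  24 410] [243.92926829  92.68292683] [587.6  82.5  20. ]
[184 102   5   9  34] [185.88235294 106.08823529] [531.1  70.3  20. ]
[282 132  10   9  60] [286.43333333 135.91666667] [628.3  41.8  20. ]
[ 85 416  14   4  29] [ 92.75862069 418.24137931] [ 374.  -323.9   20. ]
```

View pics/w0z.png

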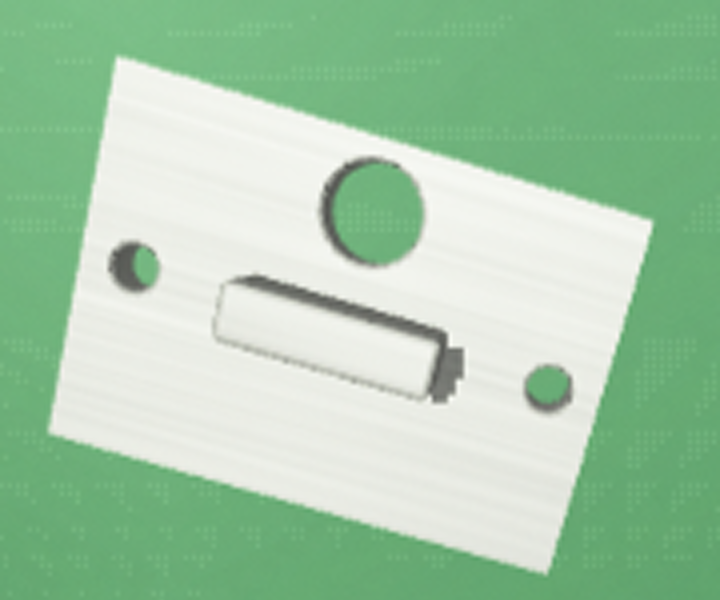

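Run:
```python
from h import *
st=sense();s=snapshot('wrist')
P={k:atz(s,(40+v/4,150+u/4),20,st)[:2] for k,(u,v) in dict(h1=(134,266),h2=(548,387),g=(373,212),a=(116,56),b=(653,220),c=(547,573),d=(48,432)).items()}
for k in P: print(k,P[k].round(1))
loc=dict(h1=(-52,0),h2=(52,0),g=(0,28),a=(-65,45),b=(65,45),c=(65,-45),d=(-65,-45))
L=np.array([loc[k] for k in P]);W=np.array([P[k] for k in P])
lm=L.mean(0);wm=W.mean(0);U,_,V=np.linalg.svd((L-lm).T@(W-wm));R=(U@V).T
print(np.degrees(np.arctan2(R[1,0],R[0,0])), wm-R@lm, (W-(wm+(L-lm)@R.T)).round(1))
print(sense()['tool_rot'],sense()['position'])
```

```text
h1 [528.7  70. ]
h2 [628.9  41.1]
g [586.9  82.3]
a [528.7 116.6]
b [653.9  80.3]
c [628.8  -6.3]
d [503.6  30.1]
-16.186931332144553 [578.79521082  55.31936099] [[-0.2  0.2]
 [ 0.1  0.2]
 [ 0.3  0.1]
 [-0.2 -0.1]
 [ 0.1 -0.1]
 [ 0.1 -0.3]
 [-0.2 -0.1]]
[-1.79996432e+02 -7.55741529e-04  9.00035506e+01] [6.24990410e+02 1.36771525e-02 3.03837800e+02]
```

```bash
python3 -m crank '[{"delta_pos":[0.4,-0.2,0],"turn":[0,0,0],"grip":-1},{"delta_pos":[0.8,-0.4,0],"turn":[0,0,0],"grip":-1},{"delta_pos":[1,-0.6,0],"turn":[0,0,0],"grip":-1},{"delta_pos":[1,-0.6,0],"turn":[0,0,0],"grip":-1}]'
python3 -m crank '[{"delta_pos":[0.4,0,0],"turn":[0,0,0],"grip":-1},{"delta_pos":[0.8,0,0],"turn":[0,0,0],"grip":-1},{"delta_pos":[1,0,0],"turn":[0,0,0],"grip":-1},{"delta_pos":[1,0,0],"turn":[0,0,0],"grip":-1},{"delta_pos":[1,0,0],"turn":[0,0,0],"grip":-1},{"delta_pos":[1,0,0],"turn":[0,0,0],"grip":-1}]'
python3 - <<'E'
from h import *
st=sense();s=snapshot('wrist');save(s,'w1.png');print(st['position'],st['tool_rot'],st['joint_velocities'].round(2))
print(mark_of('base_face',s)[:1])
cv2.imwrite('pics/w1.png',s['image'][:,:,::-1])
u,v=[int(a) for a in proj(s,[560,282,25],st)];print(u,v)
x0=max(0,u-100);y0=max(0,v-75);print(x0,y0)
cv2.imwrite('pics/w1z.png',cv2.resize(s['image'][y0:y0+150,x0:x0+200,::-1],None,fx=4,fy=4,interpolation=cv2.INTER_CUBIC))
E
```

```text
clock: 2.7
position: [562.6, 102.5, 303.6]
tool_rot: [-179.9, -0.1, 90.2]
force: [0.3, 0.0, 0.2]
finger_gap: 85.2
clock: 3.3
position: [565.3, 198.8, 303.8]
tool_rot: [-180.0, 0.0, 89.9]
force: [-0.0, -0.7, 0.2]
finger_gap: 85.6
[565.32775332 198.76848233 303.75594024] [-1.79996220e+02  4.27427987e-02  8.99383601e+01] [-0.41 -0.21  0.24  0.19  0.01  0.14]
[{'at': [101.3, 278.0], 'score': 0.74}]
277 91
177 16
```

View pics/w1.png

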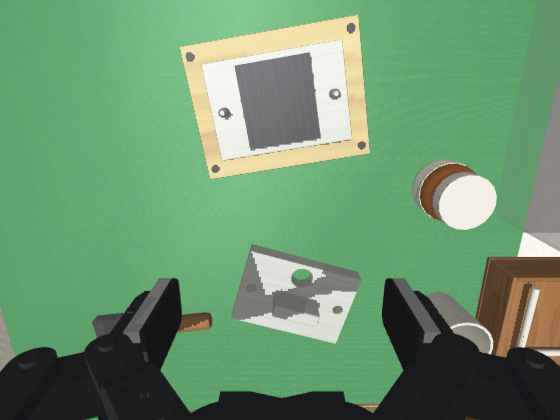

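View pics/w1z.png

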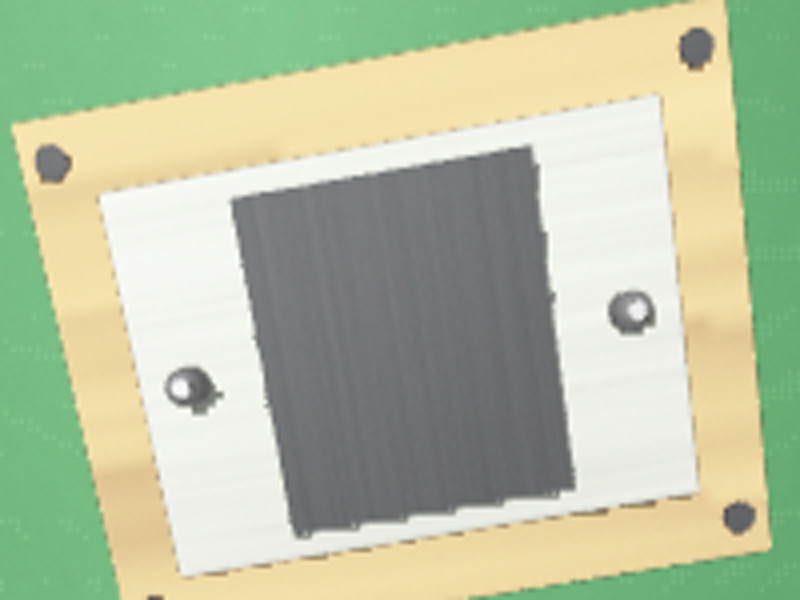

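Run:
```python
from h import *
st=sense();s=snapshot('wrist')
st2=st; print(st['position'],st['tool_rot'],st['joint_velocities'].round(2))
pts=dict(a=(100,195,25),b=(660,97,25),c=(697,493,25),d=(182,577,25),p1=(184,387,43),p2=(640,310,43))
stP=dict(position=np.array([565.33,198.77,303.76]),tool_rot=np.array([-180,.04,89.94]))
P={k:atz(s,(16+v/4,177+u/4),z,stP)[:2] for k,(u,v,z) in pts.items()}
loc=dict(p1=(-52,0),p2=(52,0),a=(-65,45),b=(65,45),c=(65,-45),d=(-65,-45))
L=np.array([loc[k] for k in P]);W=np.array([P[k] for k in P])
lm=L.mean(0);wm=W.mean(0);U,_,V=np.linalg.svd((L-lm).T@(W-wm));R=(U@V).T
print(W.round(1),np.degrees(np.arctan2(R[1,0],R[0,0])), wm-R@lm, (W-(wm+(L-lm)@R.T)).round(1))
# still arm repeat
save(s,'w2.png');u,v=[int(a) for a in proj(s,[560,282,25],st)];x0=max(0,u-100);y0=max(0,v-75);print(x0,y0)
cv2.imwrite('pics/w2z.png',cv2.resize(s['image'][y0:y0+150,x0:x0+200,::-1],None,fx=4,fy=4,interpolation=cv2.INTER_CUBIC))
```

```text
[565.2428903  198.71223944 303.80651809] [-1.79993806e+02  2.56974509e-02  8.99119441e+01] [ 0.11 -0.06  0.02  0.11 -0.07  0.09]
[[490.8 305.6]
 [618.5 325.7]
 [632.1 237.6]
 [504.8 217.3]
 [510.7 263.8]
 [613.5 280.1]] 8.973725109192424 [561.73518821 271.69812943] [[ 0.3 -0.4]
 [-0.4 -0.6]
 [-0.9  0.2]
 [ 0.2  0.2]
 [ 0.3  0.3]
 [ 0.4  0.3]]
177 16
```

View pics/w2z.png

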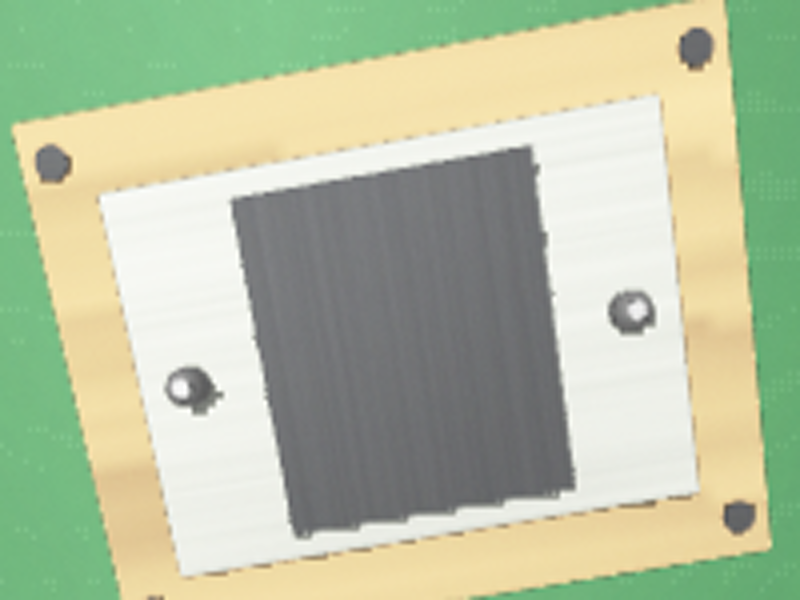

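Run:
```python
from h import *
def rect(c,yaw,hx,hy,z):
    a=np.radians(yaw);R=np.array([[np.cos(a),-np.sin(a)],[np.sin(a),np.cos(a)]])
    return [np.r_[np.array(c)+R@p,z] for p in [(-hx,hy),(hx,hy),(hx,-hy),(-hx,-hy)]]
for n in 'scene','side':
    s=snapshot(n);k=4;I=cv2.resize(s['image'],None,fx=k,fy=k,interpolation=cv2.INTER_CUBIC)
    for r in rect((561.7,271.7),8.97,65,45,25),rect((561.7,271.7),8.97,85,65,8),rect((578.8,55.3),-16.2,65,45,20):
        p=np.array([(proj(s,x)+.5)*k for x in r]).astype(np.int32); cv2.polylines(I,[p],True,(255,0,0),1)
    c=[(980,680),(760,560)][n=='side']
    if n=='side': I=I[600:1040,800:1250]
    else: I=I[720:1020,980:1560]
    cv2.imwrite('pics/ov_'+n+'.png',I[:,:,::-1])
```

```text
(no output)
```

View pics/ov_scene.png

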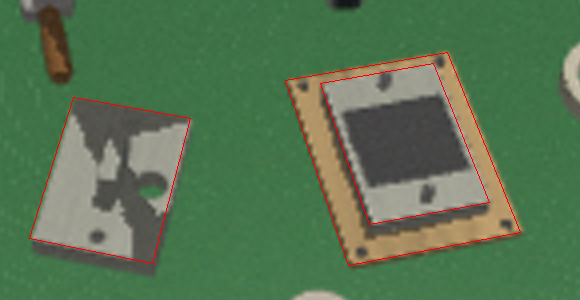

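View pics/ov_side.png

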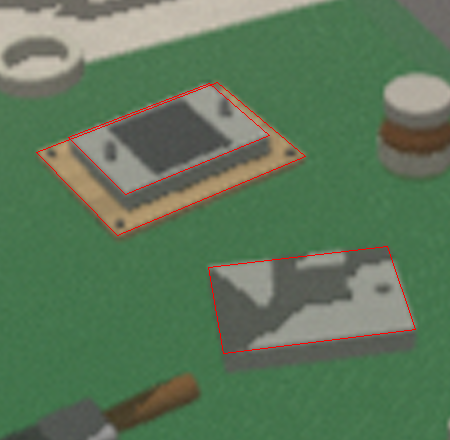

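```bash
cat >> h.py <<'E'
def delta(target,yaw):
    st=sense();R=Ro.from_euler('xyz',st['tool_rot'],degrees=True)
    d=R.inv().apply(np.array(target)-st['position'])/100
    T=Ro.from_euler('xyz',[180,0,yaw],degrees=True)
    print('pos',st['position'].round(2),'rot',st['tool_rot'].round(2),'gap',round(st['finger_gap'],1),'F',st['force'].round(2),'q',st['q'].round(0),'t',round(st['clock'],2))
    print('delta',d.round(4),'turn',((R.inv()*T).as_rotvec()/2).round(4))
E
python3 -m crank '[{"delta_pos":[-0.3,0.1,0],"turn":[0,0,-0.07],"grip":-1},{"delta_pos":[-0.7,0.135,0],"turn":[0,0,-0.14],"grip":-1},{"delta_pos":[-1,0.135,0],"turn":[0,0,-0.21],"grip":-1},{"delta_pos":[-1,0.135,0.2],"turn":[0,0,-0.28],"grip":-1},{"delta_pos":[-1,0.135,0.4],"turn":[0,0,-0.35],"grip":-1},{"delta_pos":[-1,0.135,0.6],"turn":[0,0,-0.42],"grip":-1},{"delta_pos":[-1,0.135,0.8],"turn":[0,0,-0.49],"grip":-1},{"delta_pos":[-1,0.135,0.9],"turn":[0,0,-0.56],"grip":-1},{"delta_pos":[-1,0.135,1],"turn":[0,0,-0.644],"grip":-1},{"delta_pos":[-1,0.135,1],"turn":[0,0,-0.644],"grip":-1},{"delta_pos":[-1,0.135,1],"turn":[0,0,-0.644],"grip":-1}]'
python3 -c "
from h import *
delta([578.8,55.3,160],163.8)"
```

```text
clock: 4.65
position: [578.6, 99.7, 204.0]
tool_rot: [-180.0, -0.0, 163.6]
force: [0.5, 0.1, -0.5]
finger_gap: 85.3
pos [578.55  99.71 203.96] rot [-1.7999e+02 -1.0000e-02  1.6363e+02] gap 85.3 F [ 0.51  0.12 -0.54] q [  6.  20. 103.  -0.  57. -68.] t 4.65
delta [-0.1276 -0.4254  0.4396] turn [-0.     -0.0001 -0.0015]
```

```bash
python3 -m crank '[{"delta_pos":[-0.06,-0.2,0.2],"turn":[0,0,-0.0015],"grip":-1},{"delta_pos":[-0.127,-0.425,0.5],"turn":[0,0,-0.0015],"grip":-1},{"delta_pos":[-0.127,-0.425,0.5],"turn":[0,0,-0.0015],"grip":-1},{"delta_pos":[-0.127,-0.425,0.5],"turn":[0,0,-0.0015],"grip":-1},{"delta_pos":[-0.127,-0.425,0.5],"turn":[0,0,-0.0015],"grip":-1}]'
python3 -c "
from h import *
delta([578.8,55.3,96],163.8)
st=sense();s=snapshot('wrist');save(s,'w3.png')"
```

```text
clock: 5.15
position: [580.2, 56.2, 155.6]
tool_rot: [179.9, 0.2, 163.9]
force: [0.3, 0.7, -0.1]
finger_gap: 85.1
pos [580.17  56.16 155.59] rot [1.7992e+02 1.7000e-01 1.6392e+02] gap 85.1 F [ 0.26  0.74 -0.06] q [  1.  23. 105.   0.  51. -73.] t 5.15
delta [ 0.0126 -0.0129  0.5958] turn [0.0007 0.0015 0.0011]
```

View pics/w3.png

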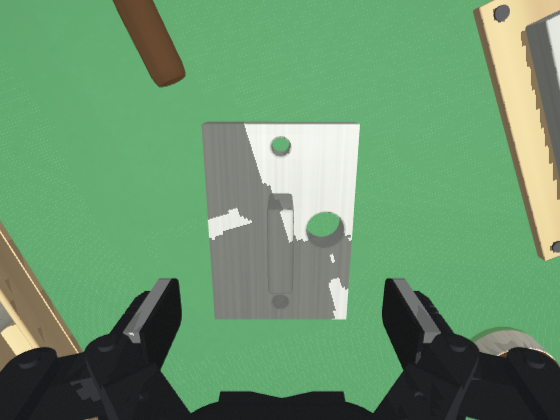

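```bash
python3 -m crank '[{"delta_pos":[0.005,-0.005,0.2],"turn":[0,0,0],"grip":-1},{"delta_pos":[0.005,-0.005,0.4],"turn":[0,0,0],"grip":-1},{"delta_pos":[0.005,-0.005,0.57],"turn":[0,0,0],"grip":-1},{"delta_pos":[0.005,-0.005,0.58],"turn":[0,0,0],"grip":-1},{"delta_pos":[0.005,-0.005,0.58],"turn":[0,0,0],"grip":-1}]'
python3 -c "
from h import *
delta([578.8,55.3,96],163.8)"
```

```text
clock: 5.7
position: [578.8, 55.9, 96.7]
tool_rot: [180.0, 0.1, 164.0]
force: [0.9, -0.7, -0.3]
finger_gap: 85.1
pos [578.78  55.89  96.67] rot [1.7998e+02 5.0000e-02 1.6400e+02] gap 85.1 F [ 0.92 -0.68 -0.28] q [  1.  29. 106.   0.  45. -73.] t 5.7
delta [-0.0018 -0.0056  0.0067] turn [0.0002 0.0005 0.0018]
```

```bash
python3 -m crank '[{"delta_pos":[0,-0.004,0],"turn":[0,0,0],"grip":0},{"delta_pos":[0,-0.004,0],"turn":[0,0,0],"grip":1},{"delta_pos":[0,-0.004,0],"turn":[0,0,0],"grip":1},{"delta_pos":[0,-0.004,0],"turn":[0,0,0],"grip":1},{"delta_pos":[0,-0.004,0],"turn":[0,0,0],"grip":1},{"delta_pos":[0,-0.004,0],"turn":[0,0,0],"grip":1},{"delta_pos":[0,-0.004,0],"turn":[0,0,0],"grip":1},{"delta_pos":[0,-0.004,0],"turn":[0,0,0],"grip":1},{"delta_pos":[0,-0.004,0],"turn":[0,0,0],"grip":1},{"delta_pos":[0,-0.004,0],"turn":[0,0,0],"grip":1}]'
python3 -m crank '[{"delta_pos":[0,0,-0.1],"turn":[0,0,0],"grip":1},{"delta_pos":[0,0,-0.3],"turn":[0,0,0],"grip":1},{"delta_pos":[0,0,-0.6],"turn":[0,0,0],"grip":1},{"delta_pos":[0,0,-0.9],"turn":[0,0,0],"grip":1},{"delta_pos":[0,0,-1],"turn":[0,0,0],"grip":1},{"delta_pos":[0,0,-1],"turn":[0,0,0],"grip":1}]'
python3 -c "
from h import *
delta([561.7,271.7,195],188.97)
st=sense();s=snapshot('wrist');save(s,'w4.png')"
```

```text
clock: 6.7
position: [578.5, 55.1, 96.4]
tool_rot: [180.0, 0.0, 164.0]
force: [0.3, 1.8, 5.2]
finger_gap: 13.3
clock: 7.3
position: [578.5, 54.7, 196.7]
tool_rot: [180.0, 0.1, 164.0]
force: [0.9, -0.3, -6.9]
finger_gap: 13.2
pos [578.52  54.69 196.66] rot [1.7998e+02 1.2000e-01 1.6397e+02] gap 13.2 F [ 0.89 -0.3  -6.88] q [  1.  20. 104.  -0.  56. -73.] t 7.3
delta [0.7609 2.0393 0.0156] turn [-1.000e-04  1.100e-03 -2.182e-01]
```

View pics/w4.png

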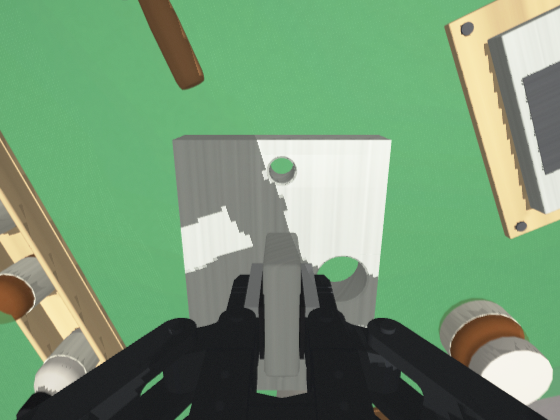

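Run:
```python
from h import *
I=cv2.imread('pics/w4.png')
cv2.imwrite('pics/w4z.png',cv2.resize(I[125:275,165:405],None,fx=3.3,fy=3.3,interpolation=cv2.INTER_CUBIC))
s=snapshot('wrist');K=np.array(s['camera_matrix']);M=np.array(s['mount'])
# project expected points in tool frame
for p in [(52,0,76.4),(57.5,0,76.4),(46.5,0,76.4),(65,45,76.4),(65,-45,76.4),(0,28,76.4),(0,-28,76.4),(25,7,42.4),(25,-7,42.4)]:
    c=M[:3,:3].T@(np.array(p)-M[:3,3]);u=K@c;print(p,(u[:2]/u[2]).round(1))
```

```text
(52, 0, 76.4) [282.9 169.4]
(57.5, 0, 76.4) [282.8 156.4]
(46.5, 0, 76.4) [282.9 182. ]
(65, 45, 76.4) [391.8 138.1]
(65, -45, 76.4) [173.9 138.5]
(0, 28, 76.4) [342.4 278.3]
(0, -28, 76.4) [223.4 278.5]
(25, 7, 42.4) [302.9 263.1]
(25, -7, 42.4) [263.7 263.2]
```

View pics/w4z.png

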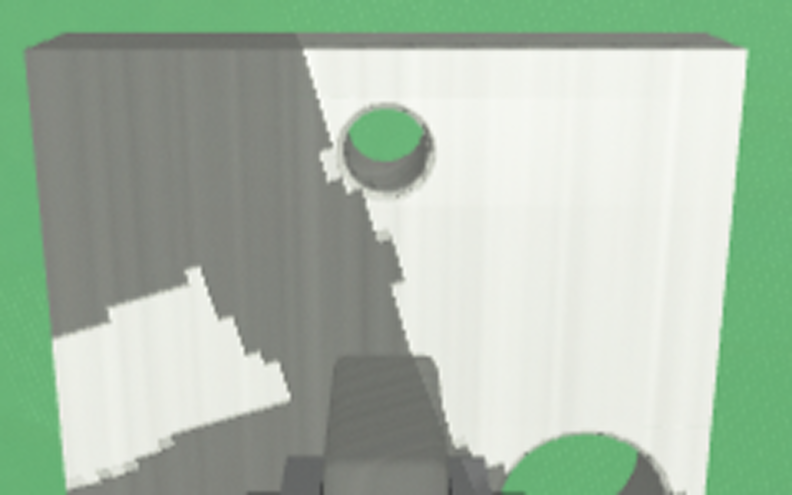

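```bash
python3 -m crank '[{"delta_pos":[0.08,0.2,0],"turn":[0,0,-0.04],"grip":1},{"delta_pos":[0.18,0.5,0],"turn":[0,0,-0.08],"grip":1},{"delta_pos":[0.28,0.75,0],"turn":[0,0,-0.12],"grip":1},{"delta_pos":[0.37,1,0],"turn":[0,0,-0.17],"grip":1},{"delta_pos":[0.37,1,0],"turn":[0,0,-0.218],"grip":1}]'
python3 -c "
from h import *
delta([561.3,271.8,195],188.97)"
```

```text
clock: 7.9
position: [568.0, 164.1, 192.9]
tool_rot: [179.9, -0.3, -170.7]
force: [0.1, -1.9, -6.1]
finger_gap: 13.3
pos [567.96 164.09 192.87] rot [ 179.9    -0.28 -170.66] gap 13.3 F [ 0.1  -1.95 -6.1 ] q [ 12.  21. 103.   0.  56. -88.] t 7.9
delta [-0.1089  1.0737 -0.02  ] turn [ 0.0008 -0.0025  0.0032]
```

```bash
python3 -m crank '[{"delta_pos":[-0.03,0.3,0],"turn":[0,0,0],"grip":1},{"delta_pos":[-0.07,0.6,0],"turn":[0,0,0],"grip":1},{"delta_pos":[-0.1,0.85,0],"turn":[0,0,0],"grip":1},{"delta_pos":[-0.1,0.95,0],"turn":[0,0,0],"grip":1},{"delta_pos":[-0.1,0.95,0],"turn":[0,0,0],"grip":1},{"delta_pos":[-0.1,0.95,0],"turn":[0,0,0],"grip":1},{"delta_pos":[-0.1,0.95,0],"turn":[0,0,0],"grip":1},{"delta_pos":[-0.1,0.95,0],"turn":[0,0,0],"grip":1}]'
python3 -c "
from h import *
delta([561.3,271.8,140],188.97)"
```

```text
clock: 8.7
position: [565.3, 255.4, 195.6]
tool_rot: [-180.0, -0.0, -171.1]
force: [0.4, -0.1, -6.1]
finger_gap: 13.0
pos [565.33 255.37 195.61] rot [-1.7997e+02 -3.0000e-02 -1.7113e+02] gap 13.0 F [ 0.39 -0.05 -6.13] q [ 20.  24.  99.  -0.  57. -79.] t 8.7
delta [0.0141 0.1688 0.556 ] turn [-0.0003 -0.0003 -0.0008]
```

```bash
python3 -m crank '[{"delta_pos":[0.01,0.1,0.1],"turn":[0,0,0],"grip":1},{"delta_pos":[0.014,0.169,0.3],"turn":[0,0,-0.001],"grip":1},{"delta_pos":[0.014,0.169,0.46],"turn":[0,0,-0.001],"grip":1},{"delta_pos":[0.014,0.169,0.46],"turn":[0,0,-0.001],"grip":1},{"delta_pos":[0.014,0.169,0.46],"turn":[0,0,-0.001],"grip":1},{"delta_pos":[0.014,0.169,0.46],"turn":[0,0,-0.001],"grip":1}]'
python3 - <<'E'
from h import *
delta([561.3,271.8,140],188.97)
st=sense();s=snapshot('wrist');save(s,'w5.png')
cv2.imwrite('pics/w5z.png',cv2.resize(s['image'][60:260,140:420,::-1],None,fx=2.8,fy=2.8,interpolation=cv2.INTER_CUBIC))
delta([561.3,271.8,140],188.97)
E
```

```text
clock: 9.3
position: [562.0, 273.2, 150.5]
tool_rot: [180.0, 0.1, -170.9]
force: [0.2, 0.1, -5.8]
finger_gap: 12.9
pos [561.99 273.16 150.54] rot [ 1.7999e+02  9.0000e-02 -1.7095e+02] gap 12.9 F [ 0.17  0.09 -5.81] q [ 22.  28.  99.  -0.  53. -77.] t 9.3
delta [ 0.0091 -0.0124  0.1054] turn [0.0001 0.0008 0.0007]
pos [562.21 273.23 150.94] rot [ 1.7997e+02  1.3000e-01 -1.7095e+02] gap 13.1 F [ 0.36 -0.17 -5.22] q [ 22.  28.  99.  -0.  53. -77.] t 9.35
delta [ 0.0115 -0.0128  0.1093] turn [0.0002 0.0011 0.0007]
```

View pics/w5z.png

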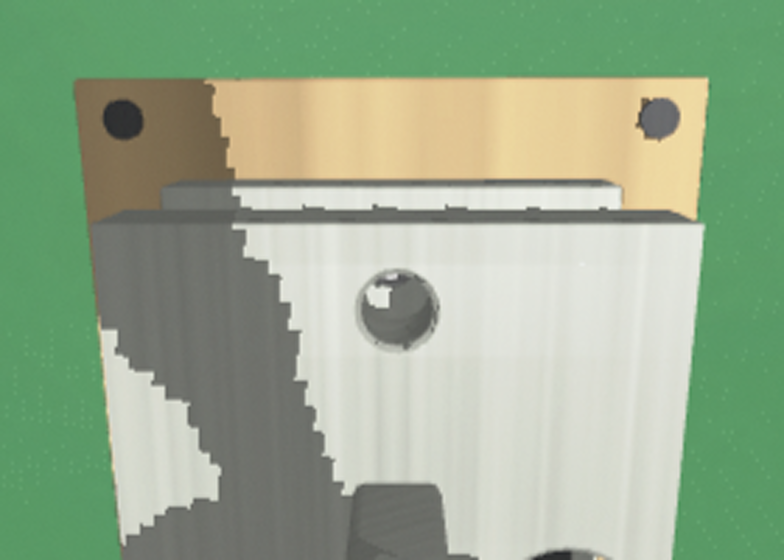

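```bash
python3 -m crank '[{"delta_pos":[0.01,-0.0125,0],"turn":[0,0,0],"grip":1},{"delta_pos":[0.01,-0.0125,0.05],"turn":[0,0,0],"grip":1},{"delta_pos":[0.01,-0.0125,0.07],"turn":[0,0,0],"grip":1},{"delta_pos":[0.01,-0.0125,0.07],"turn":[0,0,0],"grip":1},{"delta_pos":[0.01,-0.0125,0.07],"turn":[0,0,0],"grip":1}]'
python3 - <<'E'
from h import *
for i in range(3):
  st=sense();s=snapshot('wrist');delta([561.3,271.8,140],188.97)
save(s,'w6.png')
cv2.imwrite('pics/w6z.png',cv2.resize(s['image'][60:260,140:420,::-1],None,fx=2.8,fy=2.8,interpolation=cv2.INTER_CUBIC))
E
```

```text
clock: 9.85
position: [560.3, 271.6, 142.6]
tool_rot: [-180.0, -0.0, -170.9]
force: [-0.4, -0.8, -5.7]
finger_gap: 12.9
pos [560.44 271.69 142.79] rot [-1.8000e+02 -1.0000e-02 -1.7093e+02] gap 13.2 F [ 0.6   0.4  -5.79] q [ 22.  28. 100.   0.  52. -77.] t 9.9
delta [-0.0087 -0.0003  0.0279] turn [-0.     -0.      0.0008]
pos [560.54 271.76 142.89] rot [ 1.8000e+02  1.0000e-02 -1.7093e+02] gap 12.8 F [-0.63 -0.49 -5.49] q [ 22.  28. 100.   0.  52. -77.] t 9.95
delta [-0.0076 -0.0008  0.0289] turn [0.     0.0001 0.0008]
pos [560.57 271.77 142.95] rot [ 1.8000e+02  1.0000e-02 -1.7093e+02] gap 13.0 F [-0.02  0.17 -5.13] q [ 22.  28. 100.  -0.  52. -77.] t 10.0
delta [-0.0072 -0.0008  0.0295] turn [0.     0.0001 0.0009]
```

View pics/w6z.png

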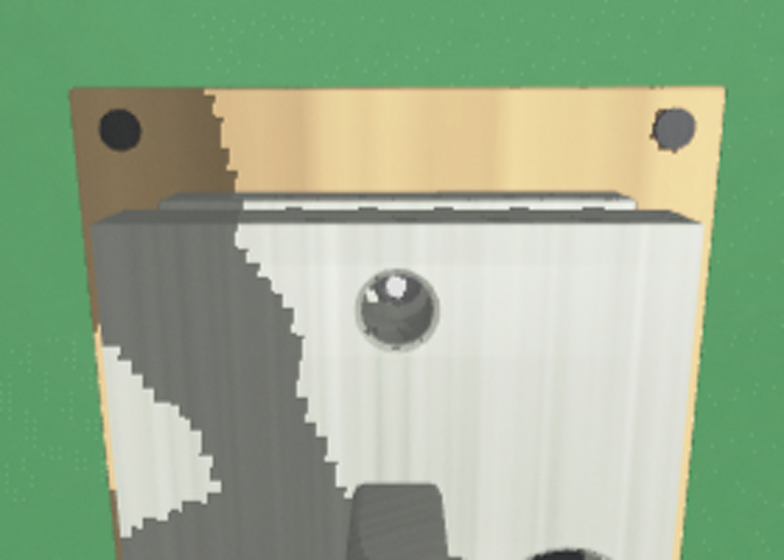

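Run:
```python
from h import *
s=snapshot('wrist');K=np.array(s['camera_matrix']);M=np.array(s['mount'])
for p in [(52,0,99.9),(53,0,99.9),(51.4,-.2,99.9)]:
    c=M[:3,:3].T@(np.array(p)-M[:3,3]);u=K@c;print(p,(u[:2]/u[2]).round(1))
```

```text
(52, 0, 99.9) [281.4 159.9]
(53, 0, 99.9) [281.4 157.9]
(51.4, -0.2, 99.9) [281.  161.2]
```

```bash
python3 -m crank '[{"delta_pos":[-0.005,0,0.02],"turn":[0,0,0],"grip":1},{"delta_pos":[-0.005,0,0.05],"turn":[0,0,0],"grip":1},{"delta_pos":[-0.005,0,0.08],"turn":[0,0,0],"grip":1},{"delta_pos":[-0.005,0,0.1],"turn":[0,0,0],"grip":1},{"delta_pos":[-0.005,0,0.1],"turn":[0,0,0],"grip":1}]'
python3 - <<'E'
from h import *
for i in range(3):
  st=sense();s=snapshot('wrist');delta([561.3,271.8,121.4],188.97)
E
```

```text
clock: 10.55
position: [560.5, 271.6, 132.2]
tool_rot: [-180.0, -0.1, -170.9]
force: [-0.3, -0.3, -6.6]
finger_gap: 13.3
pos [560.69 271.68 132.43] rot [-1.7999e+02 -5.0000e-02 -1.7094e+02] gap 12.9 F [-0.93 -0.3  -6.04] q [ 22.  29. 100.   0.  51. -77.] t 10.6
delta [-0.0063  0.0003  0.1103] turn [-0.0001 -0.0004  0.0008]
pos [560.89 271.76 132.67] rot [-1.8000e+02 -2.0000e-02 -1.7094e+02] gap 12.7 F [-0.3   1.04 -5.95] q [ 22.  29. 100.   0.  51. -77.] t 10.65
delta [-0.0042 -0.0002  0.1127] turn [-0.     -0.0001  0.0008]
pos [561.   271.8  132.84] rot [ 180.     -0.   -170.94] gap 13.0 F [-0.18  0.82 -6.4 ] q [ 22.  29. 100.   0.  51. -77.] t 10.7
delta [-0.003  -0.0005  0.1144] turn [ 0.     -0.      0.0008]
```

Pins are entered without force. Going on down.

```bash
python3 -m crank '[{"delta_pos":[0,0,0.03],"turn":[0,0,0],"grip":1},{"delta_pos":[0,0,0.06],"turn":[0,0,0],"grip":1},{"delta_pos":[0,0,0.09],"turn":[0,0,0],"grip":1},{"delta_pos":[0,0,0.105],"turn":[0,0,0],"grip":1},{"delta_pos":[0,0,0.11],"turn":[0,0,0],"grip":1},{"delta_pos":[0,0,0.113],"turn":[0,0,0],"grip":1}]'
python3 - <<'E'
from h import *
for i in range(2):
  st=sense();s=snapshot('wrist');delta([561.3,271.8,121.4],188.97)
E
```

```text
clock: 11.3
position: [561.0, 271.8, 121.5]
tool_rot: [-180.0, 0.0, -170.9]
force: [-0.3, -0.5, -6.7]
finger_gap: 13.2
pos [561.04 271.82 121.57] rot [ 1.8000e+02  1.0000e-02 -1.7093e+02] gap 13.0 F [-0.41 -1.19 -5.17] q [ 22.  30. 100.  -0.  50. -77.] t 11.35
delta [-0.0025 -0.0006  0.0017] turn [0.     0.0001 0.0008]
pos [561.05 271.82 121.59] rot [ 1.8000e+02  1.0000e-02 -1.7093e+02] gap 12.6 F [ 0.53 -0.45 -6.05] q [ 22.  30. 100.  -0.  50. -77.] t 11.4
delta [-0.0025 -0.0006  0.0019] turn [0.     0.0001 0.0008]
```

```bash
python3 -m crank '[{"delta_pos":[0,0,0.01],"turn":[0,0,0],"grip":1},{"delta_pos":[0,0,0.01],"turn":[0,0,0],"grip":1},{"delta_pos":[0,0,0.01],"turn":[0,0,0],"grip":1}]'
python3 -c "
from h import *
delta([561.3,271.8,121.4],188.97)"
```

```text
clock: 11.7
position: [561.2, 271.9, 121.5]
tool_rot: [180.0, 0.0, -170.9]
force: [-2.3, -0.7, 0.8]
finger_gap: 12.9
pos [561.15 271.87 121.46] rot [ 1.8000e+02  2.0000e-02 -1.7094e+02] gap 12.9 F [-2.29 -0.74  0.84] q [ 22.  30. 100.  -0.  50. -77.] t 11.7
delta [-0.0013 -0.0009  0.0006] turn [0.     0.0002 0.0008]
```

```bash
python3 -m crank '[{"delta_pos":[0,0,0],"turn":[0,0,0],"grip":0.5},{"delta_pos":[0,0,0],"turn":[0,0,0],"grip":0},{"delta_pos":[0,0,0],"turn":[0,0,0],"grip":-1},{"delta_pos":[0,0,0],"turn":[0,0,0],"grip":-1},{"delta_pos":[0,0,0],"turn":[0,0,0],"grip":-1},{"delta_pos":[0,0,0],"turn":[0,0,0],"grip":-1},{"delta_pos":[0,0,0],"turn":[0,0,0],"grip":-1},{"delta_pos":[0,0,-0.2],"turn":[0,0,0],"grip":-1},{"delta_pos":[0,0,-0.5],"turn":[0,0,0],"grip":-1},{"delta_pos":[0,0,-1],"turn":[0,0,0],"grip":-1},{"delta_pos":[0,0,-1],"turn":[0,0,0],"grip":-1},{"delta_pos":[0,0,-1],"turn":[0,0,0],"grip":-1}]'
python3 -m crank '[{"delta_pos":[0,0,-0.4],"turn":[0,0,0],"grip":-1},{"delta_pos":[0,0,-0.8],"turn":[0,0,0],"grip":-1},{"delta_pos":[0,0,-0.8],"turn":[0,0,0],"grip":-1},{"delta_pos":[0,0,-0.8],"turn":[0,0,0],"grip":-1},{"delta_pos":[0,0,-0.8],"turn":[0,0,0],"grip":-1}]'
python3 - <<'E'
from h import *
delta([510,-300,300],90)
st=sense();s=snapshot('wrist');save(s,'w7.png')
s=snapshot('side');cv2.imwrite('pics/s7.png',cv2.resize(s['image'][130:260,180:360,::-1],None,fx=4,fy=4,interpolation=cv2.INTER_CUBIC))
E
```

```text
clock: 12.9
position: [562.2, 272.3, 222.9]
tool_rot: [179.9, 0.3, -170.9]
force: [-0.6, -0.3, -0.4]
finger_gap: 85.4
clock: 13.4
position: [559.6, 271.2, 297.9]
tool_rot: [-179.9, -0.3, -170.9]
force: [0.2, -0.1, 0.0]
finger_gap: 85.2
pos [559.65 271.24 297.87] rot [-179.94   -0.27 -170.94] gap 85.2 F [ 0.19 -0.13  0.01] q [ 22.  18.  94.   0.  68. -77.] t 13.4
delta [ 1.3902 -5.5629 -0.0088] turn [-0.0024 -0.0013  0.8645]
```

View pics/w7.png

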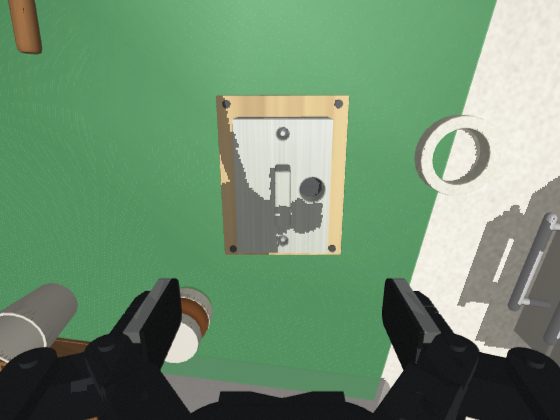

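View pics/s7.png

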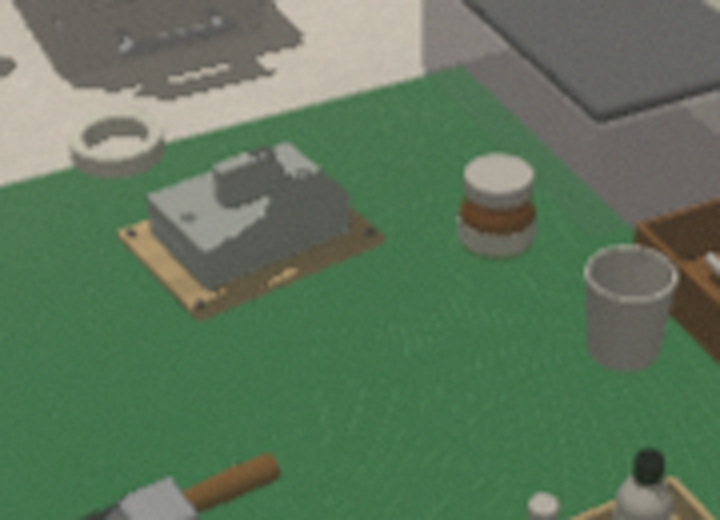

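```bash
python3 -m crank '[{"delta_pos":[0.05,-0.3,0],"turn":[0,0,0.05],"grip":-1},{"delta_pos":[0.1,-0.65,0],"turn":[0,0,0.1],"grip":-1},{"delta_pos":[0.15,-1,0],"turn":[0,0,0.15],"grip":-1},{"delta_pos":[0.15,-1,0],"turn":[0,0,0.2],"grip":-1},{"delta_pos":[0.15,-1,0],"turn":[0,0,0.227],"grip":-1}]'
python3 -m crank '[{"delta_pos":[-0.15,-0.5,0],"turn":[0,0,0],"grip":-1},{"delta_pos":[-0.3,-0.95,0],"turn":[0,0,0],"grip":-1},{"delta_pos":[-0.3,-0.95,0],"turn":[0,0,0],"grip":-1}]'
python3 -m crank '[{"delta_pos":[-0.15,-0.5,0],"turn":[0,0,0],"grip":-1},{"delta_pos":[-0.3,-0.95,0],"turn":[0,0,0],"grip":-1},{"delta_pos":[-0.3,-0.95,0],"turn":[0,0,0],"grip":-1}]'
python3 -m crank '[{"delta_pos":[-0.15,-0.5,0],"turn":[0,0,0],"grip":-1},{"delta_pos":[-0.3,-0.95,0],"turn":[0,0,0],"grip":-1},{"delta_pos":[-0.3,-0.95,0],"turn":[0,0,0],"grip":-1}]'
python3 -m crank '[{"delta_pos":[-0.15,-0.5,0],"turn":[0,0,0],"grip":-1},{"delta_pos":[-0.3,-0.95,0],"turn":[0,0,0],"grip":-1},{"delta_pos":[-0.3,-0.95,0],"turn":[0,0,0],"grip":-1}]'
python3 - <<'E'
from h import *
delta([570,-290,300],163)
E
```

```text
clock: 14.0
position: [561.2, 169.1, 298.7]
tool_rot: [-179.9, -0.2, 162.8]
force: [0.9, 1.1, -0.6]
finger_gap: 85.5
clock: 14.3
position: [562.2, 66.1, 298.8]
tool_rot: [-179.8, -0.1, 162.8]
force: [-0.1, 0.9, -0.4]
finger_gap: 85.4
clock: 14.6
position: [563.5, -33.0, 299.3]
tool_rot: [-179.9, -0.1, 162.7]
force: [0.9, 1.4, -0.1]
finger_gap: 85.3
clock: 14.9
position: [564.8, -132.1, 299.6]
tool_rot: [-179.9, -0.0, 162.8]
force: [0.4, 0.3, 0.4]
finger_gap: 85.4
clock: 15.2
position: [566.1, -231.4, 299.7]
tool_rot: [-179.9, 0.0, 162.8]
force: [-0.4, 1.3, 0.0]
finger_gap: 85.4
pos [ 566.06 -231.37  299.74] rot [-1.799e+02  2.000e-02  1.628e+02] gap 85.4 F [-0.42  1.32  0.03] q [-26.  16.  96.  -0.  68. -99.] t 15.2
delta [-0.211  -0.5485 -0.0016] turn [-0.0009  0.0001 -0.0017]
```

```bash
python3 -m crank '[{"delta_pos":[-0.1,-0.3,0],"turn":[0,0,0],"grip":-1},{"delta_pos":[-0.2,-0.55,0],"turn":[0,0,0],"grip":-1},{"delta_pos":[-0.2,-0.55,0],"turn":[0,0,0],"grip":-1},{"delta_pos":[-0.2,-0.55,0],"turn":[0,0,0],"grip":-1},{"delta_pos":[-0.2,-0.55,0],"turn":[0,0,0],"grip":-1}]'
python3 - <<'E'
from h import *
snapshot('wrist');snapshot('wrist')
st=sense();s=snapshot('wrist');save(s,'w8.png');delta([570,-290,300],163)
import json;json.dump([list(st['position']),list(st['tool_rot'])],open('st8.json','w'))
for n in 'handle','stand','spout_tip': print(n,mark_of(n,s)[:1])
c=cut_out('funnel',s)[:1];print(c[0]['bbox'],c[0]['score'])
E
```

```text
clock: 15.7
position: [569.1, -284.2, 299.8]
tool_rot: [179.9, -0.1, 163.1]
force: [-0.4, 0.8, -0.3]
finger_gap: 85.2
pos [ 569.18 -284.76  300.43] rot [ 1.7997e+02 -3.0000e-02  1.6314e+02] gap 85.7 F [-0.56  0.04 -0.35] q [ -31.   19.   92.    0.   69. -104.] t 15.85
delta [-0.023  -0.0477  0.0042] turn [ 0.0002 -0.0003  0.0012]
handle [{'at': [122.8, 233.0], 'score': 0.61}]
stand [{'at': [183.9, 250.7], 'score': 0.87}]
spout_tip [{'at': [192.4, 249.7], 'score': 0.76}]
[242.7, 171.5, 88.6, 167.8] 0.83
```

View pics/w8.png

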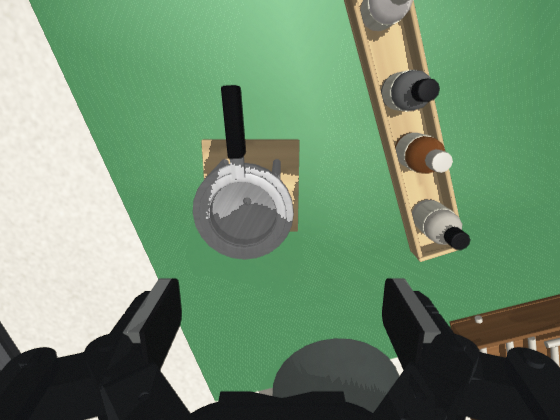

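Run:
```python
import cv2
I=cv2.imread('pics/w8.png')
cv2.imwrite('pics/w8z.png',cv2.resize(I[75:275,170:320],None,fx=3,fy=3,interpolation=cv2.INTER_CUBIC))
cv2.imwrite('pics/w8zz.png',cv2.resize(I[80:170,200:270],None,fx=6.5,fy=6.5,interpolation=cv2.INTER_CUBIC))
```

```text
(no output)
```

View pics/w8z.png

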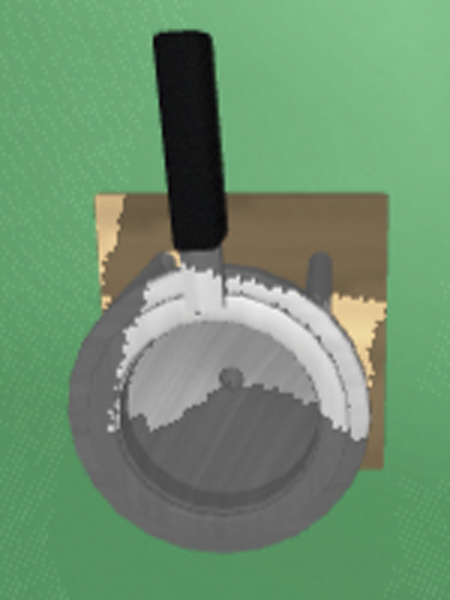

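View pics/w8zz.png

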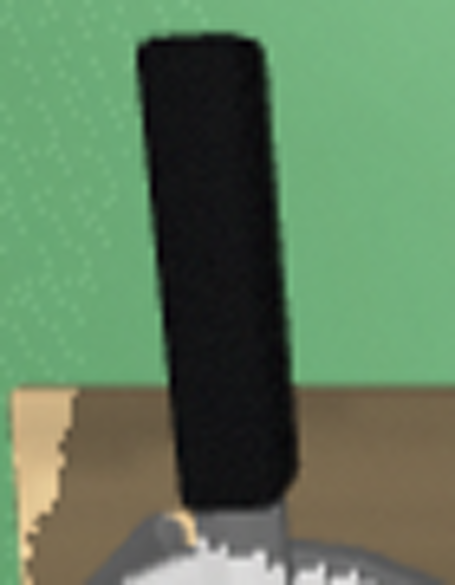

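```bash
cat > fit.py <<'E'
from h import *
import json
from scipy.optimize import minimize
p,r=json.load(open('st8.json'));st=dict(position=np.array(p),tool_rot=np.array(r))
s=snapshot('wrist');I=cv2.imread('pics/w8.png')
K=4
g=cv2.resize(I[75:175,200:270],None,fx=K,fy=K,interpolation=cv2.INTER_CUBIC).max(2)
m=(g<70).astype(np.uint8);n,l,S,C=cv2.connectedComponentsWithStats(m);b=1+np.argmax(S[1:,4]);m=(l==b).astype(np.uint8);print(S[b])
def model(v,z=97):
    a=np.radians(v[2]);R=np.array([[np.cos(a),-np.sin(a)],[np.sin(a),np.cos(a)]])
    P=[]
    for sx in(-26,26):
        for sy in(-6,6):
            for sz in(-12,12):
                xy=R@[sx,sy]+v[:2];u=proj(s,[xy[0],xy[1],z+sz],st);P.append(((u+.5-[200,75])*K))
    h=cv2.convexHull(np.array(P,np.float32));M=np.zeros_like(m);cv2.fillPoly(M,[np.round(h*16).astype(np.int32)],1,shift=4);return M
def cost(v,z=97):
    M=model(v,z);return 1-(M&m).sum()/(M|m).sum()
best=None
for z in (95,97,99):
    for y0 in(-10,-17,-24):
        o=minimize(cost,[504,-290,y0],args=(z,),method='Nelder-Mead',options=dict(initial_simplex=[[504,-290,y0],[514,-290,y0],[504,-280,y0],[504,-290,y0+6]]))
        print(z,o.x.round(2),o.fun)
        if z==97 and (best is None or o.fun<best.fun): best=o
v=best.x;a=np.radians(v[2]);ax=v[:2]+74*np.array([np.cos(a),np.sin(a)]);print('axis',ax)
J=I.copy()
for rad,z in((36,97),(36,99),(42,95)):
    P=[proj(s,[ax[0]+rad*np.cos(t),ax[1]+rad*np.sin(t),z],st)+.5 for t in np.linspace(0,6.28,60)]
    J=J if rad!=36 or z!=99 else J
    P=np.array(P)
    if z==99: Z=P
    else: Q=P
J=cv2.resize(I[75:275,170:320],None,fx=3,fy=3,interpolation=cv2.INTER_CUBIC)
for P in (Z,Q): cv2.polylines(J,[((P-[170,75])*3).astype(np.int32)],True,(0,0,255),1)
cv2.imwrite('pics/w8f.png',J)
E
python3 fit.py
```

```text
[   85    41    99   295 21938]
95 [ 498.21 -301.55  -14.29] 0.06478717051949157
95 [ 498.33 -301.16  -14.7 ] 0.06638279753033849
95 [ 498.42 -301.33  -14.45] 0.06587974602633484
97 [ 498.17 -301.14  -14.41] 0.08270613815019234
97 [ 498.34 -301.    -14.78] 0.08186155520214278
97 [ 497.94 -301.23  -14.35] 0.08323578595317727
99 [ 498.51 -300.88  -13.74] 0.09125554036701045
99 [ 498.46 -300.9   -14.14] 0.08925606110926598
99 [ 497.87 -300.66  -15.37] 0.0935394535609474
axis [ 569.88666006 -319.88858093]
```

View pics/w8f.png

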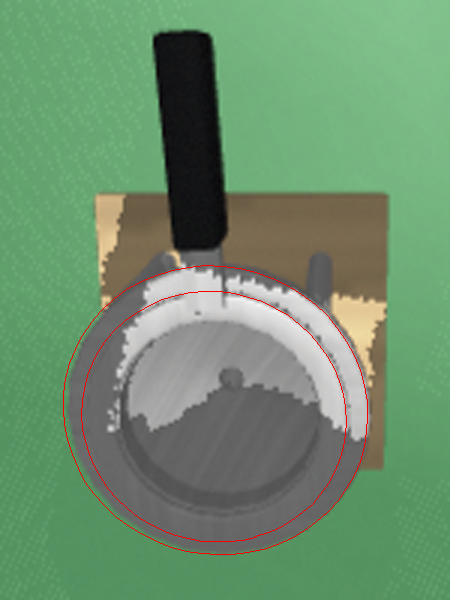

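```bash
cat > ov.py <<'E'
from h import *
import sys
c=np.array([float(sys.argv[1]),float(sys.argv[2])]);a=np.radians(float(sys.argv[3]))
R=np.array([[np.cos(a),-np.sin(a)],[np.sin(a),np.cos(a)]]);ax=c+R@[74,0]
import json;p,r=json.load(open('st8.json'));st=dict(position=np.array(p),tool_rot=np.array(r))
def polys(s,st=None):
    L=[]
    for z in(85,109): L.append([proj(s,np.r_[c+R@q,z],st) for q in[(-26,-6),(26,-6),(26,6),(-26,6)]])
    L.append([proj(s,[ax[0]+36*np.cos(t),ax[1]+36*np.sin(t),99],st) for t in np.linspace(0,6.28,50)])
    L.append([proj(s,[ax[0]+42*np.cos(t),ax[1]+42*np.sin(t),95],st) for t in np.linspace(0,6.28,50)])
    L.append([proj(s,[ax[0],ax[1],z],st) for z in (21,60)])
    return L
out=[]
for n,(x0,y0,w,h) in dict(scene=(105,165,90,90),side=(300,280,90,90),wrist=(170,75,150,150)).items():
    s=snapshot(n);I=s['image'][:,:,::-1] if n!='wrist' else cv2.imread('pics/w8.png')
    k=5 if n!='wrist' else 3.5
    k=400//w if n!='wrist' else 400/150
    J=cv2.resize(I[y0:y0+h,x0:x0+w],(400,400),interpolation=cv2.INTER_CUBIC);k=400/w
    out.append(J.copy())
    for P in polys(s,st if n=='wrist' else None):
        cv2.polylines(J,[((np.array(P)+.5-[x0,y0])*k).astype(np.int32)],True,(0,0,255),1)
    out.append(J)
cv2.imwrite('pics/'+sys.argv[4],cv2.resize(np.vstack([np.hstack(out[1::2])]),(800,267)) if 0 else np.vstack([np.hstack([out[1],out[3]])]))
cv2.imwrite('pics/w_'+sys.argv[4],out[5])
E
python3 ov.py 498.2 -301.1 -14.5 ovf1.png
```

```text
(no output)
```

View pics/ovf1.png

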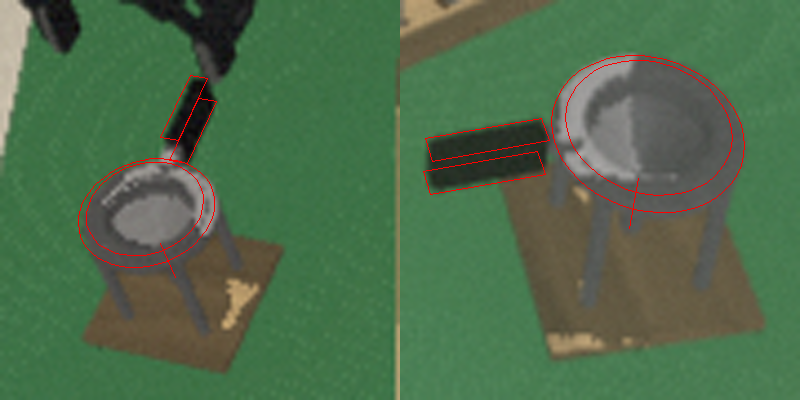

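View pics/w_ovf1.png

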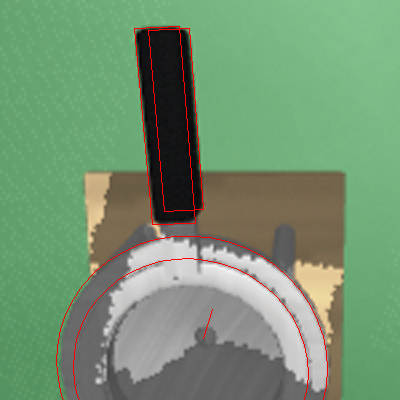

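```bash
python3 -c "
from h import *
delta([498.2,-301,200],165.8)"
```

```text
pos [ 569.01 -286.24  300.65] rot [-1.8000e+02  1.0000e-02  1.6305e+02] gap 85.5 F [ 0.49  0.41 -0.73] q [ -31.   19.   92.    0.   69. -104.] t 16.25
delta [ 0.6344 -0.3476  1.0065] turn [-0.     0.    -0.024]
```

```bash
python3 -m crank '[{"delta_pos":[0.2,-0.1,0.2],"turn":[0,0,-0.024],"grip":-1},{"delta_pos":[0.45,-0.25,0.5],"turn":[0,0,-0.024],"grip":-1},{"delta_pos":[0.63,-0.345,0.8],"turn":[0,0,-0.024],"grip":-1},{"delta_pos":[0.63,-0.345,0.95],"turn":[0,0,-0.024],"grip":-1},{"delta_pos":[0.63,-0.345,0.95],"turn":[0,0,-0.024],"grip":-1},{"delta_pos":[0.63,-0.345,0.95],"turn":[0,0,-0.024],"grip":-1},{"delta_pos":[0.63,-0.345,0.95],"turn":[0,0,-0.024],"grip":-1}]'
python3 - <<'E'
from h import *
snapshot('wrist');snapshot('wrist')
s=snapshot('wrist');save(s,'w9.png');delta([498.2,-301,151],165.8)
E
```

```text
clock: 16.95
position: [500.8, -301.6, 207.6]
tool_rot: [-179.9, 0.2, 165.8]
force: [0.9, -0.5, 0.4]
finger_gap: 85.2
pos [ 500.09 -301.3   207.13] rot [-1.7994e+02  1.7000e-01  1.6584e+02] gap 85.3 F [ 0.13  0.66 -0.4 ] q [ -35.   19.  104.    0.   57. -111.] t 17.1
delta [ 0.0207 -0.0011  0.5612] turn [-0.0006  0.0015  0.0004]
```

View pics/w9.png

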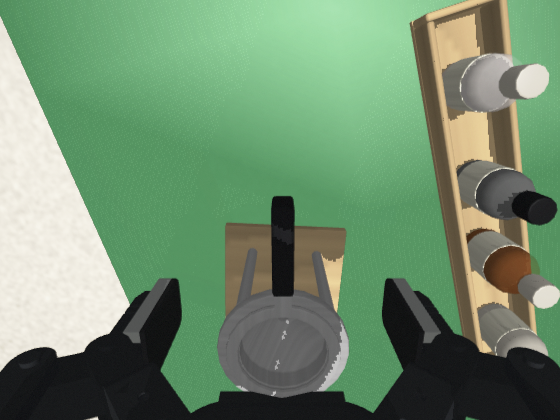

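```bash
python3 -m crank '[{"delta_pos":[0.012,0,0.15],"turn":[0,0,0],"grip":-1},{"delta_pos":[0.012,0,0.3],"turn":[0,0,0],"grip":-1},{"delta_pos":[0.012,0,0.45],"turn":[0,0,0],"grip":-1},{"delta_pos":[0.012,0,0.55],"turn":[0,0,0],"grip":-1},{"delta_pos":[0.012,0,0.55],"turn":[0,0,0],"grip":-1},{"delta_pos":[0.012,0,0.55],"turn":[0,0,0],"grip":-1}]'
python3 -c "
from h import *
delta([498.2,-301,151],165.8)"
```

```text
clock: 17.7
position: [497.3, -300.5, 149.8]
tool_rot: [180.0, -0.1, 165.8]
force: [0.2, -1.0, 0.8]
finger_gap: 85.4
pos [ 497.3  -300.47  149.83] rot [ 1.7997e+02 -7.0000e-02  1.6580e+02] gap 85.4 F [ 0.22 -0.98  0.76] q [ -35.   24.  105.   -0.   51. -111.] t 17.7
delta [-0.01   -0.0029 -0.0117] turn [ 0.0002 -0.0006 -0.    ]
```

```bash
python3 -m crank '[{"delta_pos":[0,-0.003,-0.01],"turn":[0,0,0],"grip":0},{"delta_pos":[0,-0.003,-0.01],"turn":[0,0,0],"grip":1},{"delta_pos":[0,-0.003,-0.01],"turn":[0,0,0],"grip":1},{"delta_pos":[0,-0.003,-0.01],"turn":[0,0,0],"grip":1},{"delta_pos":[0,-0.003,-0.01],"turn":[0,0,0],"grip":1},{"delta_pos":[0,-0.003,-0.01],"turn":[0,0,0],"grip":1},{"delta_pos":[0,-0.003,-0.01],"turn":[0,0,0],"grip":1},{"delta_pos":[0,-0.003,-0.01],"turn":[0,0,0],"grip":1},{"delta_pos":[0,-0.003,-0.01],"turn":[0,0,0],"grip":1},{"delta_pos":[0,-0.003,-0.01],"turn":[0,0,0],"grip":1}]'
python3 - <<'E'
from h import *
delta([498.2,-301,151],165.8)
s=snapshot('wrist');save(s,'w10.png')
E
```

```text
clock: 18.7
position: [497.6, -300.9, 151.9]
tool_rot: [-180.0, 0.0, 165.8]
force: [-1.5, 0.9, 4.6]
finger_gap: 11.0
pos [ 497.56 -300.94  151.87] rot [-1.800e+02  1.000e-02  1.658e+02] gap 11.0 F [-1.45  0.91  4.64] q [ -35.   24.  105.    0.   51. -111.] t 18.7
delta [-0.0063  0.001   0.0087] turn [-0.      0.0001  0.    ]
```

View pics/w10.png

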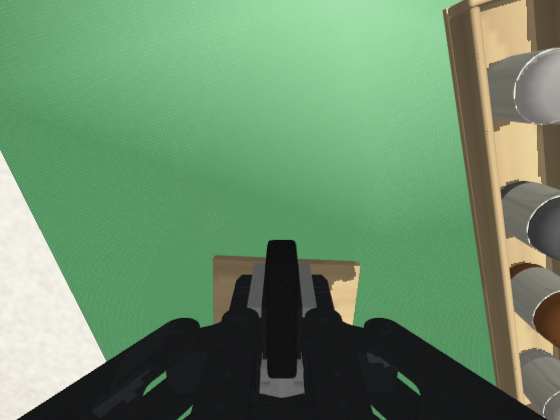

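```bash
python3 -m crank '[{"delta_pos":[0,0,-0.05],"turn":[0,0,0],"grip":1},{"delta_pos":[0,0,-0.15],"turn":[0,0,0],"grip":1},{"delta_pos":[0,0,-0.3],"turn":[0,0,0],"grip":1},{"delta_pos":[0,0,-0.45],"turn":[0,0,0],"grip":1},{"delta_pos":[0,0,-0.6],"turn":[0,0,0],"grip":1},{"delta_pos":[0,0,-0.8],"turn":[0,0,0],"grip":1},{"delta_pos":[0,0,-1],"turn":[0,0,0],"grip":1},{"delta_pos":[0,0,-1],"turn":[0,0,0],"grip":1}]'
python3 -m crank '[{"delta_pos":[0,0,-0.15],"turn":[0,0,0],"grip":1},{"delta_pos":[0,0,-0.3],"turn":[0,0,0],"grip":1},{"delta_pos":[0,0,-0.4],"turn":[0,0,0],"grip":1},{"delta_pos":[0,0,-0.4],"turn":[0,0,0],"grip":1},{"delta_pos":[0,0,-0.4],"turn":[0,0,0],"grip":1}]'
python3 - <<'E'
from h import *
delta([498.2,-301,290],165.8)
for n,(x0,y0,w,h) in dict(scene=(80,110,150,150),side=(270,180,150,150)).items():
    s=snapshot(n); cv2.imwrite('pics/l_'+n+'.png',cv2.resize(s['image'][y0:y0+h,x0:x0+w,::-1],None,fx=4,fy=4,interpolation=cv2.INTER_CUBIC))
E
```

```text
clock: 19.55
position: [499.5, -302.3, 256.4]
tool_rot: [-179.8, 0.5, 165.8]
force: [0.1, -1.0, -0.6]
finger_gap: 10.9
clock: 20.05
position: [497.5, -300.9, 291.7]
tool_rot: [-180.0, 0.0, 165.8]
force: [-0.5, 0.7, -1.5]
finger_gap: 11.1
pos [ 497.46 -300.9   291.69] rot [-1.800e+02  1.000e-02  1.658e+02] gap 11.1 F [-0.54  0.74 -1.47] q [ -35.   14.  100.    0.   66. -111.] t 20.05
delta [-0.0074  0.0009  0.0169] turn [-0.      0.0001  0.    ]
```

View pics/l_scene.png

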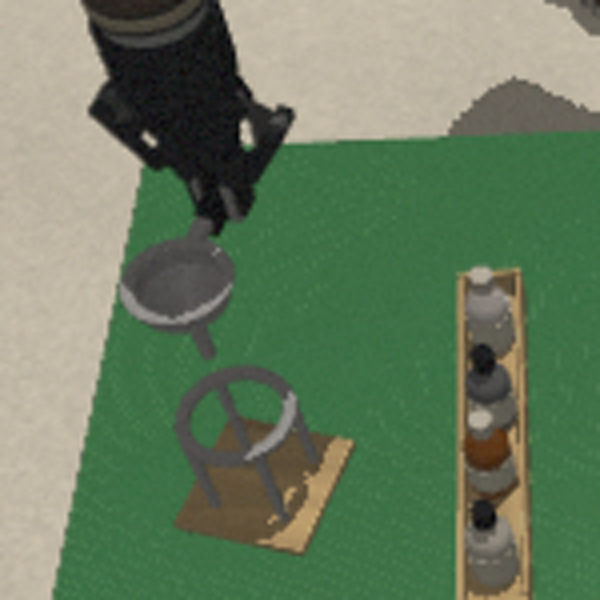

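View pics/l_side.png

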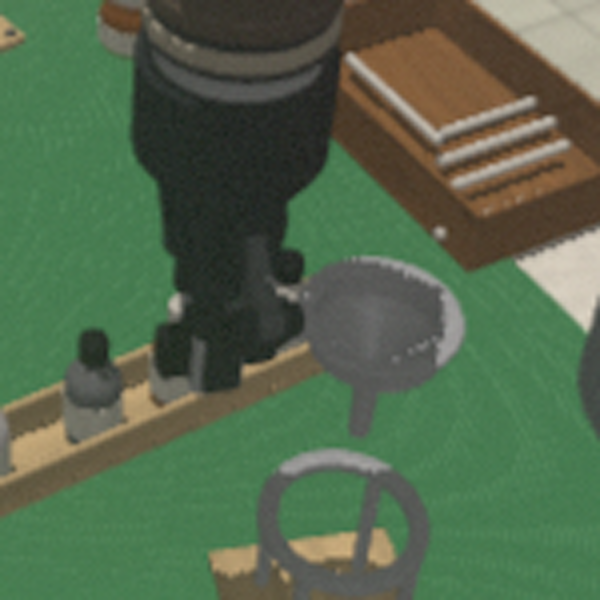

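Run:
```python
from h import *
A=snapshot('scene');B=snapshot('side');st=sense();p=st['position']
X,e=tri([ray(A,(198.2-.4,131.75-.4)),ray(B,(288-.4,359.75-.4))]);print(X.round(1),np.round(e,1),'exp')
R=Ro.from_euler('xyz',st['tool_rot'],degrees=True)
E_=p+R.apply([-74,0,54+76]);print(E_, R.inv().apply(X-p).round(1),p)
for s in A,B: print(proj(s,E_)+.5)
for n in 'spout_tip',: 
  a=mark_of(n,A);b=mark_of(n,B);print(a[:1],b[:1])
```

```text
[ 569.7 -320.   160.2] [0.3 0.3] exp
[ 568.56777674 -318.60071558  160.4566015 ] [-75.4  -1.  130.2] [ 497.03082242 -300.5881595   290.58735109]
[132.2903851  197.97878354]
[358.786359   287.62976731]
[{'at': [197.8, 131.6], 'score': 0.96}] [{'at': [284.9, 358.5], 'score': 0.87}]
```

```bash
M='x'
python3 -m crank '[{"delta_pos":[0.05,0.2,0],"turn":[0,0,0],"grip":1},{"delta_pos":[0.12,0.48,0],"turn":[0,0,0],"grip":1},{"delta_pos":[0.19,0.76,0],"turn":[0,0,0],"grip":1},{"delta_pos":[0.25,1,0],"turn":[0,0,0],"grip":1}]'
python3 -m crank '[{"delta_pos":[0.07,0.28,0],"turn":[0,0,0],"grip":1},{"delta_pos":[0.14,0.56,0],"turn":[0,0,0],"grip":1},{"delta_pos":[0.2,0.8,0],"turn":[0,0,0],"grip":1},{"delta_pos":[0.25,1,0],"turn":[0,0,0],"grip":1}]'
python3 -m crank '[{"delta_pos":[0.07,0.28,0],"turn":[0,0,0],"grip":1},{"delta_pos":[0.14,0.56,0],"turn":[0,0,0],"grip":1},{"delta_pos":[0.2,0.8,0],"turn":[0,0,0],"grip":1},{"delta_pos":[0.25,1,0],"turn":[0,0,0],"grip":1}]'
python3 -c "
from h import *
delta([485,318.2,290],165.8)"
```

```text
clock: 20.75
position: [497.2, -195.5, 291.2]
tool_rot: [179.9, -0.1, 165.8]
force: [-0.8, -0.3, -1.3]
finger_gap: 11.0
clock: 21.15
position: [497.4, -92.3, 291.4]
tool_rot: [180.0, -0.0, 165.9]
force: [-0.5, -0.2, -0.5]
finger_gap: 10.8
clock: 21.55
position: [497.5, 10.6, 291.4]
tool_rot: [180.0, -0.0, 165.9]
force: [0.2, -0.7, -1.0]
finger_gap: 10.8
pos [497.49  10.61 291.4 ] rot [ 1.7996e+02 -5.0000e-02  1.6586e+02] gap 10.8 F [ 0.24 -0.7  -1.04] q [ -4.   4. 111.   0.  65. -80.] t 21.55
delta [0.8725 2.9522 0.0167] turn [ 0.0003 -0.0004  0.0005]
```

```bash
python3 -m crank '[{"delta_pos":[0.08,0.28,0],"turn":[0,0,0],"grip":1},{"delta_pos":[0.16,0.56,0],"turn":[0,0,0],"grip":1},{"delta_pos":[0.23,0.8,0],"turn":[0,0,0],"grip":1},{"delta_pos":[0.29,1,0],"turn":[0,0,0],"grip":1}]'
python3 -m crank '[{"delta_pos":[0.08,0.28,0],"turn":[0,0,0],"grip":1},{"delta_pos":[0.16,0.56,0],"turn":[0,0,0],"grip":1},{"delta_pos":[0.23,0.8,0],"turn":[0,0,0],"grip":1},{"delta_pos":[0.29,1,0],"turn":[0,0,0],"grip":1}]'
python3 -m crank '[{"delta_pos":[0.08,0.28,0],"turn":[0,0,0],"grip":1},{"delta_pos":[0.16,0.5,0],"turn":[0,0,0],"grip":1},{"delta_pos":[0.23,0.7,0],"turn":[0,0,0],"grip":1},{"delta_pos":[0.27,0.88,0],"turn":[0,0,0],"grip":1},{"delta_pos":[0.27,0.88,0],"turn":[0,0,0],"grip":1},{"delta_pos":[0.27,0.88,0],"turn":[0,0,0],"grip":1}]'
python3 -c "
from h import *
delta([485,318.2,220],165.8)"
```

```text
clock: 21.95
position: [493.7, 114.6, 291.4]
tool_rot: [180.0, -0.0, 165.9]
force: [0.8, 0.7, -1.5]
finger_gap: 11.2
clock: 22.35
position: [490.0, 218.5, 291.4]
tool_rot: [180.0, -0.1, 165.9]
force: [-0.8, -0.2, -1.8]
finger_gap: 11.3
clock: 22.95
position: [486.1, 308.6, 291.4]
tool_rot: [-179.9, -0.0, 165.9]
force: [0.3, -0.0, -2.0]
finger_gap: 11.2
pos [486.15 308.6  291.35] rot [-1.7995e+02 -2.0000e-02  1.6587e+02] gap 11.2 F [ 0.34 -0.04 -1.99] q [ 28.  13. 101.  -0.  66. -48.] t 22.95
delta [0.0344 0.091  0.7134] turn [-0.0005 -0.0001  0.0006]
```

```bash
python3 -m crank '[{"delta_pos":[0.01,0.04,0.1],"turn":[0,0,0],"grip":1},{"delta_pos":[0.03,0.09,0.3],"turn":[0,0,0.001],"grip":1},{"delta_pos":[0.03,0.09,0.5],"turn":[0,0,0.001],"grip":1},{"delta_pos":[0.03,0.09,0.65],"turn":[0,0,0.001],"grip":1},{"delta_pos":[0.03,0.09,0.7],"turn":[0,0,0.001],"grip":1},{"delta_pos":[0.03,0.09,0.7],"turn":[0,0,0.001],"grip":1},{"delta_pos":[0.03,0.09,0.7],"turn":[0,0,0.001],"grip":1},{"delta_pos":[0.03,0.09,0.7],"turn":[0,0,0.001],"grip":1}]'
python3 - <<'E'
from h import *
snapshot('wrist')
for n in 'scene','side':
    s=snapshot(n); u,v=[int(t) for t in proj(s,[557,299,70])]
    u=max(u,75);cv2.imwrite('pics/f_'+n+'.png',cv2.resize(s['image'][v-60:v+60,u-75:u+75,::-1],None,fx=5,fy=5,interpolation=cv2.INTER_CUBIC));print(n,u-75,v-60)
    print(mark_of('spout_tip',s)[:1],mark_of('gate',s)[:1])
delta([485,318.2,185],165.8)
E
```

```text
clock: 23.75
position: [486.7, 318.1, 222.8]
tool_rot: [179.9, 0.1, 165.7]
force: [0.5, -0.4, -1.7]
finger_gap: 11.4
scene 281 144
[{'at': [200.7, 356.9], 'score': 0.72}] [{'at': [161.3, 364.0], 'score': 0.75}]
side 161 107
[{'at': [160.4, 237.8], 'score': 0.88}] [{'at': [182.7, 245.1], 'score': 0.62}]
pos [485.95 317.93 221.88] rot [1.7998e+02 2.0000e-02 1.6569e+02] gap 11.1 F [ 0.18 -0.57 -1.48] q [ 29.  18. 103.   0.  58. -47.] t 24.1
delta [1.000e-02 2.000e-04 3.688e-01] turn [ 0.0002  0.0002 -0.001 ]
```

View pics/f_scene.png

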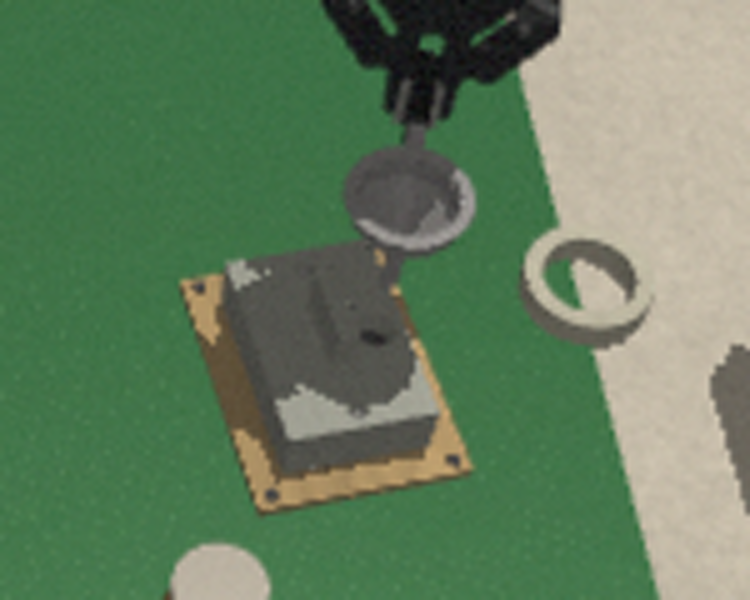

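View pics/f_side.png

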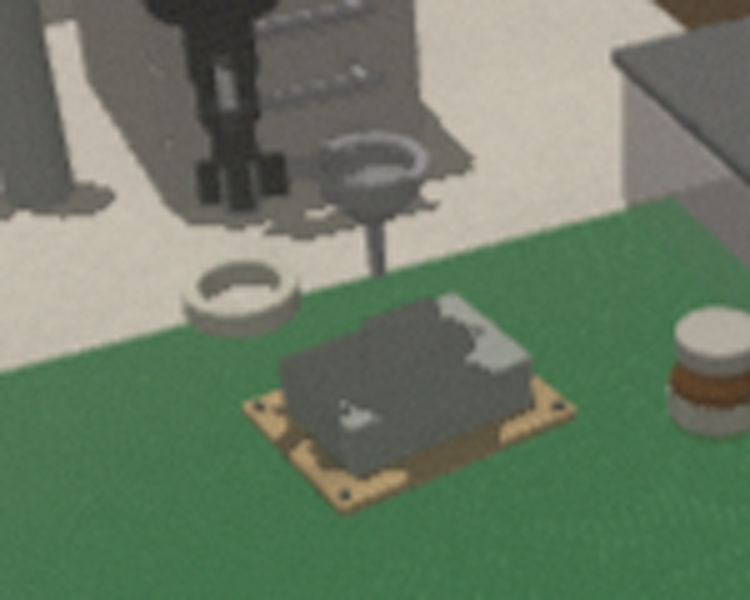

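Run:
```python
from h import *
A=snapshot('scene');B=snapshot('side');st=sense();p=st['position']
X,e=tri([ray(A,(201.2-.4,359-.5)),ray(B,(161.6-.4,236.4-.4))]);print('tip',X.round(1),np.round(e,1))
R=Ro.from_euler('xyz',st['tool_rot'],degrees=True);E_=p+R.apply([-74.7,-.5,130]);print('exp',E_.round(1))
for s in A,B: print('exp px',proj(s,E_)+.5,'gate px',proj(s,[557.3,299.4,45])+.5)
print('gate scene->',atz(A,(211.6-.4,356.2-.4),45))
```

```text
tip [560.2 302.3  90.3] [0.6 0.6]
exp [558.1 299.   91.7]
exp px [357.91281405 200.28588332] gate px [355.66074483 209.70303687]
exp px [236.38781832 162.12091076] gate px [237.26400979 174.77746788]
gate scene-> [564.57397023 300.11784834  45.        ]
```

```bash
cat > ov2.py <<'E'
from h import *
c=np.array([561.7,271.75]);a=np.radians(8.97);R=np.array([[np.cos(a),-np.sin(a)],[np.sin(a),np.cos(a)]])
st=sense();Rt=Ro.from_euler('xyz',st['tool_rot'],degrees=True);E_=st['position']+Rt.apply([-74.7,-.5,130]);ax=Rt.apply([0,0,-1])
out=[]
for n in 'scene','side':
    s=snapshot(n);u,v=[int(t) for t in proj(s,[560,295,65])];x0=u-40;y0=v-40
    J=cv2.resize(s['image'][y0:y0+80,x0:x0+80,::-1],None,fx=5,fy=5,interpolation=cv2.INTER_CUBIC)
    if n=='scene':J=cv2.convertScaleAbs(J,alpha=1.8)
    J0=J.copy()
    L=[[proj(s,np.r_[c+R@q,45]) for q in[(-65,-45),(65,-45),(65,45),(-65,45)]],
       [proj(s,np.r_[c+R@[12*np.cos(t),28+12*np.sin(t)],45]) for t in np.linspace(0,6.28,40)],
       [proj(s,np.r_[c+R@q,79]) for q in[(-25,-7),(25,-7),(25,7),(-25,7)]],
       [proj(s,E_+Rt.apply([5.5*np.cos(t),5.5*np.sin(t),0])) for t in np.linspace(0,6.28,20)],
       [proj(s,E_),proj(s,E_+30*ax)]]
    for P in L: cv2.polylines(J,[((np.array(P)+.5-[x0,y0])*5).astype(np.int32)],True,(0,0,255),1)
    out+=[np.vstack([J])] if 0 else [J]
    cv2.imwrite('pics/raw_%s.png'%n,J0)
cv2.imwrite('pics/ov2.png',np.hstack(out))
E
python3 ov2.py
```

```text
(no output)
```

View pics/ov2.png

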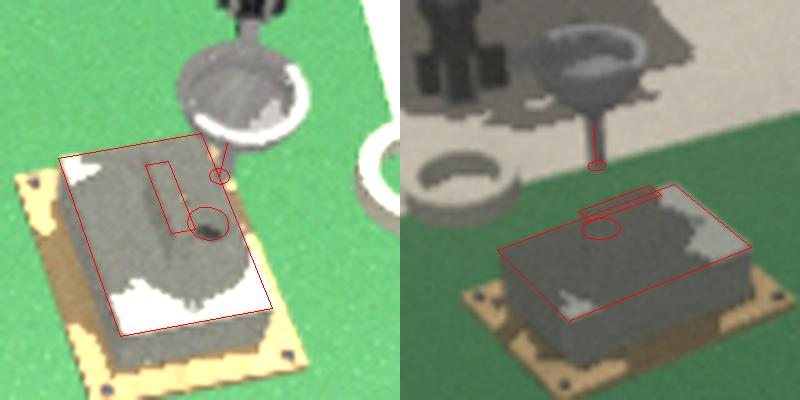

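View pics/raw_scene.png

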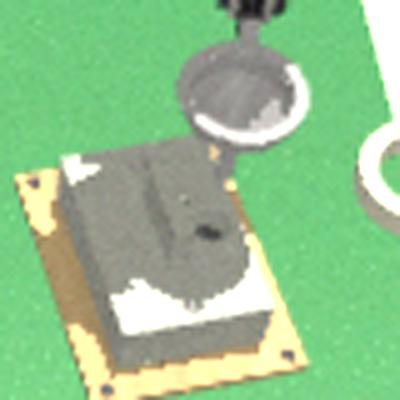

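```bash
python3 -c "
from h import *
delta([484,316.8,187],165.8)"
```

```text
pos [485.82 317.88 221.58] rot [-180.     -0.    165.69] gap 10.9 F [-0.47  0.47 -0.99] q [ 29.  18. 103.   0.  58. -47.] t 24.3
delta [ 0.015  -0.015   0.3458] turn [-0.    -0.    -0.001]
```

```bash
python3 -m crank '[{"delta_pos":[0.01,-0.01,0.06],"turn":[0,0,0],"grip":1},{"delta_pos":[0.015,-0.015,0.12],"turn":[0,0,0],"grip":1},{"delta_pos":[0.015,-0.015,0.19],"turn":[0,0,0],"grip":1},{"delta_pos":[0.015,-0.015,0.26],"turn":[0,0,0],"grip":1},{"delta_pos":[0.015,-0.015,0.32],"turn":[0,0,0],"grip":1},{"delta_pos":[0.015,-0.015,0.35],"turn":[0,0,0],"grip":1},{"delta_pos":[0.015,-0.015,0.35],"turn":[0,0,0],"grip":1},{"delta_pos":[0.015,-0.015,0.35],"turn":[0,0,0],"grip":1},{"delta_pos":[0.015,-0.015,0.35],"turn":[0,0,0],"grip":1},{"delta_pos":[0.015,-0.015,0.35],"turn":[0,0,0],"grip":1}]'
python3 -c "
from h import *
delta([484,316.8,187],165.8)
s=snapshot('wrist');save(s,'w11.png')"; python3 ov2.py
```

```text
clock: 25.3
position: [484.3, 316.9, 187.0]
tool_rot: [180.0, 0.0, 165.7]
force: [0.0, -0.4, -1.5]
finger_gap: 11.6
pos [484.31 316.95 187.02] rot [1.7996e+02 4.0000e-02 1.6569e+02] gap 11.6 F [ 0.03 -0.43 -1.48] q [ 29.  20. 105.  -0.  55. -47.] t 25.3
delta [ 0.0026 -0.0022  0.0002] turn [ 0.0003  0.0003 -0.001 ]
```

View pics/ov2.png

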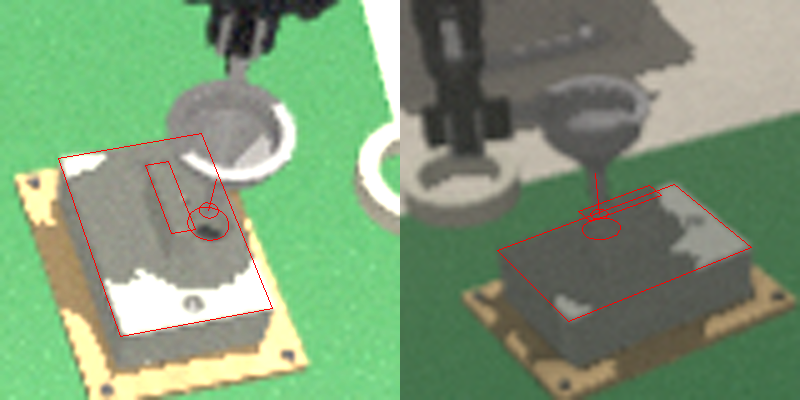

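View pics/raw_scene.png

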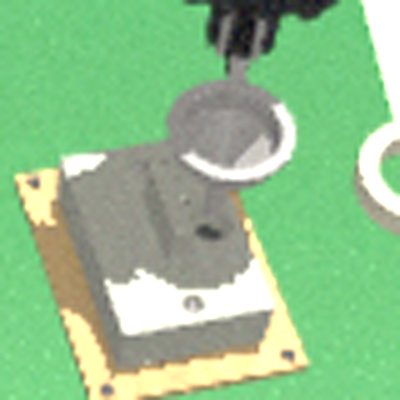

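View pics/raw_side.png

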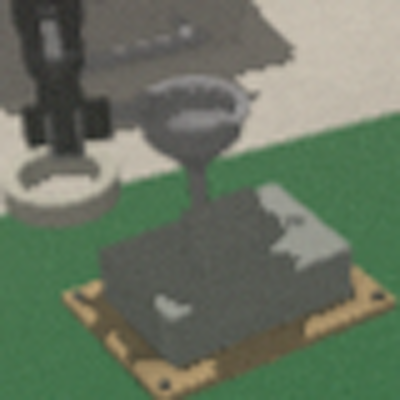

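View pics/w11.png

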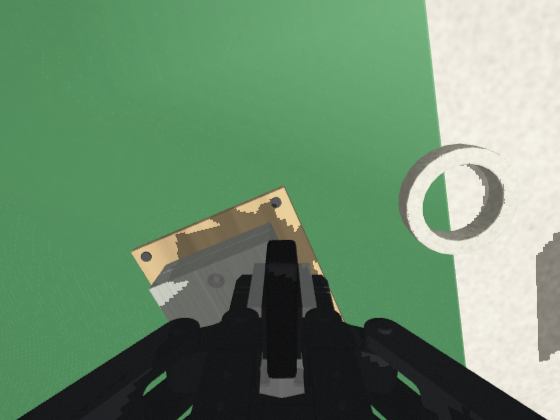

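```bash
cat > z.py <<'E'
from h import *
import sys
out=[]
for n in 'scene','side':
    a=np.mean([snapshot(n)['image'].astype(float) for _ in range(4)],0);s=snapshot(n)
    u,v=[int(t) for t in proj(s,[557,299,50])];x0=u-20;y0=v-26;print(n,x0,y0)
    c=a[y0:y0+40,x0:x0+40,::-1].mean(2);c=np.clip((c-20)/(110-20),0,1)*255
    out.append(cv2.resize(c.astype(np.uint8),None,fx=10,fy=10,interpolation=cv2.INTER_CUBIC))
cv2.imwrite('pics/'+sys.argv[1],np.hstack(out))
E
python3 z.py z1.png
```

```text
scene 335 182
side 216 147
```

View pics/z1.png

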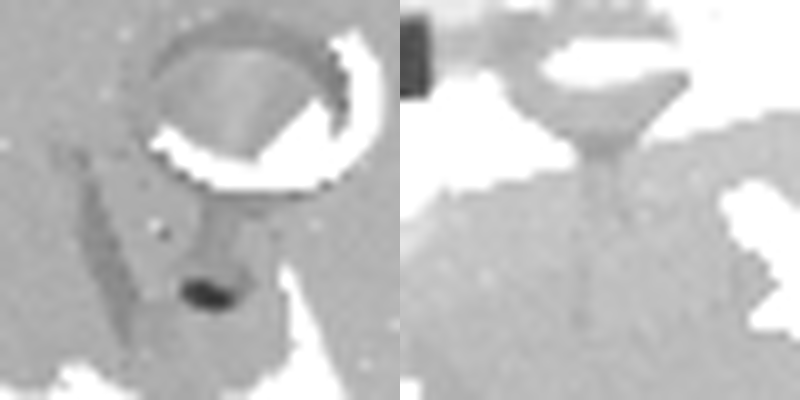

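Run:
```python
from h import *
A=snapshot('scene');B=snapshot('side')
st=sense();Rt=Ro.from_euler('xyz',st['tool_rot'],degrees=True);E_=st['position']+Rt.apply([-74.7,-.5,130]);print(st['position'],E_,st['joint_velocities'].round(3))
for d in ([0,0,0],[2,0,0],[0,2,0],[0,0,-2],[0,0,25]):
    print(d,(proj(A,E_+d)+.5).round(2),(proj(B,E_+d)+.5).round(2))
print(mark_of('spout_tip',A)[:1],mark_of('spout_tip',B)[:1])
```

```text
[484.01609423 316.77319918 186.55539909] [556.26655051 297.81952441  56.55166922] [-0.042  0.036  0.076  0.071  0.07  -0.021]
[0, 0, 0] [355.64 207.11] [236.85 172.04]
[2, 0, 0] [355.74 207.66] [237.45 171.87]
[0, 2, 0] [356.32 207.07] [236.62 171.72]
[0, 0, -2] [355.54 207.51] [236.9  172.57]
[0, 0, 25] [356.89 201.93] [236.22 165.25]
[{'at': [207.1, 354.9], 'score': 0.91}] [{'at': [174.0, 238.6], 'score': 0.87}]
```

```bash
python3 -c "
from h import *
st=sense();print(st['clock'],st['position'],st['tool_rot'],st['force'],st['finger_gap'])
print(close_job())"
```

```text
26.15 [484.01829986 316.78168474 186.55818252] [-1.79998840e+02 -1.74066547e-03  1.65688341e+02] [-0.90551277 -1.15879061 -1.53109304] 11.257300604277004
the job is handed in; nothing more can be done
None
```

I put the top plate on both pins, pressed it lightly until it made contact, then let go. The wrist force in z went from about −6 N to +0.8 N. Afterwards the side and wrist pictures showed it flush on the base.

I took the funnel out of its stand by the handle and carried it over the rack with the tip about 160 mm above the table. I handed the job in at 26.2 s, still holding it over the pour hole.

- **Grip and steadiness:** the funnel was held firmly (finger opening 11.3 mm), with the tool upright and still. The wrist force was about −1.5 N in z, plus sideways readings of about 1 N. I take those as noise and the z reading as roughly the funnel's weight.
- **Tip position:** arm pose plus the grasp offset puts the tip about 2 mm from the hole's axis and 11 to 12 mm above the plate.
- **Disagreement:** the scene-camera picture put the tip a further 2 to 3 mm towards +x and +y than the arm pose did, and the network marks differed by 1 to 2 pixels. I aimed between the two, so on either reading it is within the 7 mm limit, though only by these estimates.
- **Not checked:** I did not check the bystanders one by one at the end. The bottles, cup, jar, tape and brush I saw in the later pictures looked undisturbed, and nothing in the force readings suggested I had touched them.

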